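# Sort fired porcelain shakers by their rattle

### The arm

A 6-joint arm with a two-finger parallel gripper is mounted at the origin on the work surface. World frame = base frame: x ahead of the robot, y to its left, z up, the work surface at z = 0. Lengths are in m, angles in rad, forces in N, time in s.
With the tool pointing down it reaches from about 0.4 to 0.825 m from the base axis. Payload 7 kg.
Tool frame: the origin (TCP) lies midway between the tips of the shut fingers; the grasp point (between the pads) lies 19 mm behind it; z points along the fingers, y is the line along which they close (so a half turn about z gives the same grasp; the last joint's range is limited). The gripper opens to 88 mm and grips with 3 to 60 N. Pads are 19 mm wide; open, the fingers measure 130 mm over their backs; the gripper's body (78 mm by 193 mm) begins 47 mm behind the grasp point.
Start: joints at [1.595, 0.359, 0.012, 0, -1.224, -0.288], TCP at [0.176, 0.652, 0.19] pointing down, gripper open.
Joint ranges: [-3.07, 3.07], [-1.43, 2.12], [-1.02, 1.25], [-3.03, 1.67], [-3.05, -0], [-3.03, 3.03]. Speed limits (rad/s): [2.39, 2.39, 3.01, 3.14, 3.14, 3.14].

### API

Orientations are given as [roll, pitch, yaw] about the fixed x, y, z axes, in that order (R = Rz(yaw) Ry(pitch) Rx(roll)).
In Python, from station import get_state, grab_frame, calibration, job_done, boxes_of, regions_of, spot_point gives the robot as it stands. The module is installed in compiled form; this text tells all that it offers.
- The arm moves only by the tool arm_command, never from a script. Its argument "commands" is a list of rows, each an object of numbers: "tx", "ty", "tz": the shift along the tool's x, y, z each as a share of 25 cm, from -1 to 1; "twist": the turn about the tool's z as a share of 180 degrees, from -1 to 1. A call has exactly 8 rows; each row is the pose to reach, as a shift and turn from the pose commanded when the call began, along the tool's axes at that moment, turning the shorter way round; what a row does not reach only later rows make up. A row lasts 1/12 s, in which the tool goes at most 41.7 mm and 7.16 degrees, less where a joint would pass 70% of its speed; a pose out of reach is approached as far as the arm can. A call with a number of a shift or a turn outside -1 to 1 is refused whole. A call with a gripper value outside its range is refused whole. "claw" is the opening, from 0 (shut) to 1 (fully open), set as the call begins (left out, the last holds). The fingers move at their own pace and stop on an object; "grip_force" is the grip in N (left out, the last holds). Time passes only in rows, so rows that repeat a pose let the fingers close, or fill a call up. It gives the time, the measured TCP pose, the force, the opening and the grip force at its end, in the units of the state.
- get_state(): the state, without advancing time (a new reading comes with each control period).
- grab_frame(name): name is "scene" or "top" or "wrist"; returns the picture (480x640x3 uint8, red, green, blue); there is no depth.
- calibration(name): a dict with "camera_matrix" (3x3 intrinsics, pixels), "extrinsics" (4x4, takes a point from camera to world coordinates). Camera axes: x right, y down, z forward; pixel columns grow to the right and rows downward; lengths in m; the calibration is good to about 2 mm. The wrist camera is an equidistant fisheye: a pixel r from the principal point sees the ray r / f radians off the axis. A picture is of the moment at which its call begins: read the wrist's pose just before it. calibration takes no time and is no camera call; for the wrist camera it gives the pose at the moment of the call.
- job_done(): hands the job in; it is judged then, once.
Trained networks look in the newest picture that a camera, given by its name, has taken for a name from the list of things; names that differ only in an ending like _2 or _b are one class to them, and where a whole thing is asked for, a point or a joint stands for the part that bears it (a point fixed in the world has none). Each returns a list of dicts, best first, with "score" (0 to 1); they miss things now and then, are a little off and sometimes report something else, mostly with a low value. They report only what shows in the picture. A call takes as long as a camera call.
- boxes_of(query, camera): "rect" ([left, top, right, bottom] in pixels, round what is visible of it).
- regions_of(query, camera): "region" (480x640 bool, what is visible of it) and "rect" ([left, top, right, bottom] in pixels, round what is visible of it).
- spot_point(query, camera): "uv" ([column, row] in pixels: a listed point, or the origin of a listed thing).
The state is a dict: "t": time; "q": joint angles; "qd": joint speeds; "joint_efforts": joint torques, N m; "eef_pos": TCP position; "ee_rot": TCP orientation; "force": force on the tool from outside, world axes, zero at the start; "moment": the same for the moment, N m; "width": finger opening in m; "gripper_force": force on a finger pad.
Only numpy, scipy, OpenCV 4.12 (cv2) and the standard library are available. Lean on these libraries where they do the work, as an engineer would, in place of code of your own. Each camera call takes 0.05 s, during which the arm holds its last target. There are 200 camera calls.

### The job

Three or four sealed porcelain shakers lie loose on the bench, fresh from the kiln: tip each one end for end to feel whether the ball inside still runs free, then lay the rattlers flat on the ware board and the duds, whose ball has stuck, flat on the floor of the seconds crate. The shaker already lying on the board is a dud and the one already in the crate is a rattler: swap those two, each into the place where the other lay. Stack nothing, and leave the square bottle, the mug and the bowl where they stand.

Things in the scene. Friction and masses are not known exactly. Their poses are not given: they have to be found in the camera images.
- shaker1: sealed white porcelain hand shaker: a square bar 110 mm long, 40 x 40 mm in section, 220 to 310 g. Origin: centre of its underside; x is the long axis, z up. Starts on the bench between board and crate, within 15 degrees of straight ahead; may be absent (None). Rattlers and duds look alike; tipping end for end tells them apart (rolling one over sideways may free or jam its ball).
- shaker1_mid (a point): middle of shaker1, 20 mm above its underside. A rattler's loose 70 g zirconia ball slides along the long axis, 35 mm either way: it runs to the low end when the bar is tipped over 10 degrees and stays there when levelled, so its level balance differs by 0.05 N m between tipping one way and the other. A dud's ball is stuck midway: no shift. The joint shaker1_free that a rule may name is this hidden fact (above 0: rattler), never shown.
- shaker2: sealed white porcelain hand shaker: a square bar 110 mm long, 40 x 40 mm in section, 220 to 310 g. Origin: centre of its underside; x is the long axis, z up. Starts on the bench between board and crate, within 15 degrees of straight ahead; may be absent (None). Rattlers and duds look alike; tipping end for end tells them apart (rolling one over sideways may free or jam its ball).
- shaker2_mid (a point): middle of shaker2, 20 mm above its underside. A rattler's loose 70 g zirconia ball slides along the long axis, 35 mm either way: it runs to the low end when the bar is tipped over 10 degrees and stays there when levelled, so its level balance differs by 0.05 N m between tipping one way and the other. A dud's ball is stuck midway: no shift. The joint shaker2_free that a rule may name is this hidden fact (above 0: rattler), never shown.
- shaker3: sealed white porcelain hand shaker: a square bar 110 mm long, 40 x 40 mm in section, 220 to 310 g. Origin: centre of its underside; x is the long axis, z up. Starts on the bench between board and crate, within 15 degrees of straight ahead; may be absent (None). Rattlers and duds look alike; tipping end for end tells them apart (rolling one over sideways may free or jam its ball).
- shaker3_mid (a point): middle of shaker3, 20 mm above its underside. A rattler's loose 70 g zirconia ball slides along the long axis, 35 mm either way: it runs to the low end when the bar is tipped over 10 degrees and stays there when levelled, so its level balance differs by 0.05 N m between tipping one way and the other. A dud's ball is stuck midway: no shift. The joint shaker3_free that a rule may name is this hidden fact (above 0: rattler), never shown.
- shaker4: sealed white porcelain hand shaker: a square bar 110 mm long, 40 x 40 mm in section, 220 to 310 g. Origin: centre of its underside; x is the long axis, z up. Starts on the bench between board and crate, within 15 degrees of straight ahead; may be absent (None). Rattlers and duds look alike; tipping end for end tells them apart (rolling one over sideways may free or jam its ball).
- shaker4_mid (a point): middle of shaker4, 20 mm above its underside. A rattler's loose 70 g zirconia ball slides along the long axis, 35 mm either way: it runs to the low end when the bar is tipped over 10 degrees and stays there when levelled, so its level balance differs by 0.05 N m between tipping one way and the other. A dud's ball is stuck midway: no shift. The joint shaker4_free that a rule may name is this hidden fact (above 0: rattler), never shown.
- shaker5: sealed white porcelain hand shaker: a square bar 110 mm long, 40 x 40 mm in section, 220 to 310 g. Origin: centre of its underside; x is the long axis, z up. Starts on the bench between board and crate, within 15 degrees of straight ahead; may be absent (None). Rattlers and duds look alike; tipping end for end tells them apart (rolling one over sideways may free or jam its ball).
- shaker5_mid (a point): middle of shaker5, 20 mm above its underside. A rattler's loose 70 g zirconia ball slides along the long axis, 35 mm either way: it runs to the low end when the bar is tipped over 10 degrees and stays there when levelled, so its level balance differs by 0.05 N m between tipping one way and the other. A dud's ball is stuck midway: no shift. The joint shaker5_free that a rule may name is this hidden fact (above 0: rattler), never shown.
- board_shaker: sealed white porcelain hand shaker: a square bar 110 mm long, 40 x 40 mm in section, 220 to 310 g. Origin: centre of its underside; x is the long axis, z up. Looks like the loose ones; a dud that starts wrongly on the ware board, lying across it at its end place.
- board_shaker_mid (a point): middle of board_shaker, 20 mm above its underside
- crate_shaker: sealed white porcelain hand shaker: a square bar 110 mm long, 40 x 40 mm in section, 220 to 310 g. Origin: centre of its underside; x is the long axis, z up. Looks like the loose ones; a rattler that starts wrongly in the crate, lying across it at its end place.
- crate_shaker_mid (a point): middle of crate_shaker, 20 mm above its underside
- board: the ware board: a plain flat plank without walls, 370 x 170 mm, its top 24 mm above the bench, fixed, on one side of the work (left or right). Origin: centre of its underside on the bench; x along its 370 mm length, pointing roughly away from the robot, y across, z up. Room for five shakers lying side by side across it, 65 mm apart.
- crate: the seconds crate: a shallow open plywood tray, outside 370 x 170 mm and 36 mm high, walls 8 mm, inner floor 8 mm above the bench, fixed, on the other side. Origin: centre of its underside on the bench; x along its 370 mm length, pointing roughly away from the robot, y across, z up. Room for five shakers lying side by side across it, 65 mm apart.
- board_end (a point): the board's end place, on its top, on its centre line, 130 mm from its centre towards the robot; the shaker already on the board starts here
- crate_end (a point): the crate's end place, on its inner floor, on its centre line, 130 mm from its centre towards the robot; the shaker already in the crate starts here
- square_bottle: a square white bottle, 92 x 92 mm and 116 mm high, standing beyond the work; leave it alone. Origin: centre of its underside
- tea_mug: a white mug, 80 mm across and 72 mm high, standing beyond the work; leave it alone. Origin: centre of its underside
- sake_bowl: a small white bowl, 84 mm across and 40 mm high, standing beyond the work; leave it alone. Origin: centre of its underside

How it is judged:
By the outcome, as a careful person would: the job done as asked, in the order asked, and still so for the second after the job is handed in, with the robot touching nothing.
Of shaker1, shaker2, shaker3, shaker4, shaker5 only 3 to 4 are there at a start; the rules pass over those that are not, and their reading is None.
At some moment in a run one of shaker1, shaker2, shaker3, shaker4, shaker5 may be knocked a few centimetres aside while the robot is not near it.
It also fails if it takes over 210 s, if anything falls off the work surface, if the arm or the gripper's body presses on something with over 40 N, if the wrist force passes 120 N, or if a joint passes its speed limit or range.

## Working session

There is one attempt and no reset: what is moved stays moved. The work goes in short steps, Python scripts to look and compute and a tool call to move; the robot and the scene stay as the last step left them, time stands still between calls to the robot, and variables do not carry over. Pictures are saved under pics/ and viewed, at most 14 in all, crops included, and the job is handed in when it is done.

Besides the shell and the picture viewer there is one more tool, called after "Request:" in YAML: its name, and indented under it one key for each argument. arm_command: Moves the arm, as the interface text tells. Shift numbers are shares of 25 cm and turn numbers shares of 180 degrees, none past 1 either way. Its arguments: {"type":"object","properties":{"commands":{"type":"array"},"claw":{"type":"number"},"grip_force":{"type":"number"}},"required":["commands"]}

```bash
mkdir -p pics; python3 - <<'E'
from station import *
import cv2, numpy as np
np.set_printoptions(precision=4,suppress=True)
s=get_state(); print({k:np.round(v,3) for k,v in s.items()})
for n in("scene","top","wrist"):
    f=grab_frame(n); cv2.imwrite(f"pics/{n}0.png",f[:,:,::-1]); c=calibration(n); print(n,c)
    for q in("shaker1","board","crate"):
        print(q,[(np.round(b["rect"]).tolist(),round(b["score"],2)) for b in boxes_of(q,n)])
E
```

```text
{'t': np.float64(0.0), 'q': array([ 1.595,  0.359,  0.011, -0.   , -1.224, -0.288]), 'qd': array([ 0.   ,  0.   ,  0.   , -0.001, -0.   , -0.   ]), 'joint_efforts': array([  0.   , -58.271,  29.308,   6.998,   0.007,  -0.   ]), 'eef_pos': array([0.176, 0.651, 0.189]), 'ee_rot': array([ 3.14 , -0.   , -0.264]), 'force': array([ 0.207, -0.735,  0.429]), 'moment': array([-0.011,  0.029, -0.011]), 'gripper_force': np.float64(0.0), 'width': np.float64(0.087)}
scene {'camera_matrix': array([[510.7445,   0.    , 321.0883],
       [  0.    , 510.7445, 239.0371],
       [  0.    ,   0.    ,   1.    ]]), 'extrinsics': array([[ 0.8803,  0.3449, -0.3256,  0.9595],
       [ 0.4741, -0.6639,  0.5783, -0.6722],
       [-0.0167, -0.6635, -0.748 ,  0.9227],
       [ 0.    ,  0.    ,  0.    ,  1.    ]])}
shaker1 [([299.0, 240.0, 351.0, 269.0], 0.82), ([270.0, 188.0, 314.0, 224.0], 0.62), ([234.0, 236.0, 281.0, 278.0], 0.6)]
board [([277.0, 127.0, 422.0, 206.0], 0.84), ([409.0, 214.0, 443.0, 241.0], 0.51)]
crate [([113.0, 274.0, 316.0, 414.0], 0.91)]
top {'camera_matrix': array([[574.1181,   0.    , 31
[... 273 characters left out ...]
 1.    ]])}
shaker1 [([345.0, 273.0, 375.0, 329.0], 0.93), ([307.0, 198.0, 337.0, 262.0], 0.62), ([256.0, 274.0, 277.0, 333.0], 0.6)]
board [([115.0, 181.0, 209.0, 372.0], 0.89), ([345.0, 268.0, 374.0, 332.0], 0.28)]
crate [([422.0, 186.0, 523.0, 381.0], 0.92), ([373.0, 112.0, 431.0, 171.0], 0.52)]
wrist {'camera_matrix': array([[371.6483,   0.    , 323.7631],
       [  0.    , 371.6483, 241.0733],
       [  0.    ,   0.    ,   1.    ]]), 'extrinsics': array([[-0.2593, -0.9273, -0.2699,  0.2497],
       [-0.9658,  0.2492,  0.0717,  0.6323],
       [ 0.0008,  0.2793, -0.9602,  0.3849],
       [ 0.    ,  0.    ,  0.    ,  1.    ]])}
shaker1 []
board [([516.0, 0.0, 632.0, 40.0], 0.57)]
crate []
```

View pics/top0.png

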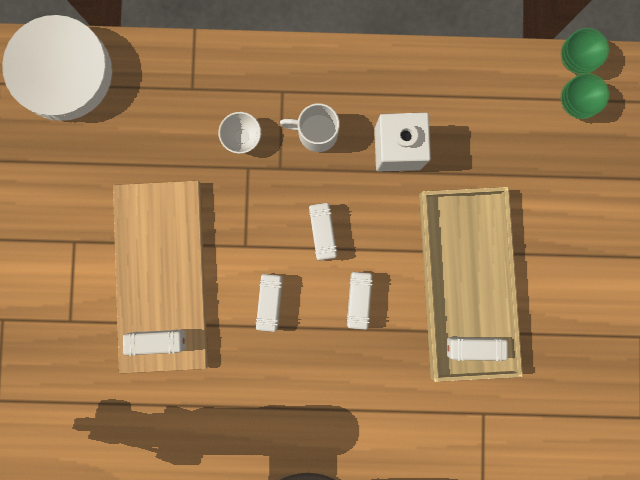

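View pics/scene0.png

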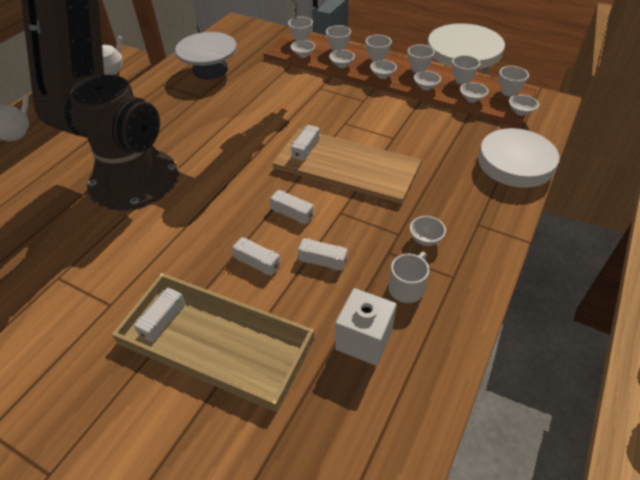

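```bash
cat >h.py <<'E'
from station import *
import cv2, numpy as np
from scipy.optimize import minimize
np.set_printoptions(precision=4,suppress=True)
def proj(P,n,cal):
    K,E=cal["camera_matrix"],cal["extrinsics"]
    p=(np.asarray(P)-E[:3,3])@E[:3,:3]
    if n=="wrist":
        r=np.hypot(p[:,0],p[:,1])+1e-9; d=np.arctan2(r,p[:,2])/r
        xy=p[:,:2]*d[:,None]
    else: xy=p[:,:2]/p[:,2:]
    return xy*K[0,0]+K[:2,2]
def ground(uv,cal,z):                       # pinhole pixel -> world point at height z
    K,E=cal["camera_matrix"],cal["extrinsics"]
    d=E[:3,:3]@np.linalg.solve(K,[uv[0],uv[1],1]); return E[:3,3]+d*(z-E[2,3])/d[2]
def box(x,y,a,z,L,W,H):
    c=np.array([[i,j] for i in(-L/2,L/2) for j in(-W/2,W/2)])@np.array([[np.cos(a),np.sin(a)],[-np.sin(a),np.cos(a)]])+[x,y]
    return np.vstack([np.c_[c,np.full(4,z)],np.c_[c,np.full(4,z+H)]])
def sil(P,n,cal):
    m=np.zeros((960,1280),np.uint8); h=cv2.convexHull((proj(P,n,cal)*2+.5).astype(np.float32))
    return cv2.fillConvexPoly(m,np.round(h*16).astype(np.int32),1,shift=4)
def hullmask(r):
    pts=np.argwhere(r)[:,::-1].astype(np.int32)
    lab,cc,st,_=cv2.connectedComponentsWithStats(r.astype(np.uint8)); 
    pts=np.argwhere(cc==1+np.argmax(st[1:,4]))[:,::-1].astype(np.int32)
    m=np.zeros((480,640),np.uint8); cv2.fillConvexPoly(m,cv2.convexHull(pts),1); return cv2.resize(m,(1280,960),interpolation=cv2.INTER_NEAREST)
def fit(obs,dims,x0,fixz=None):
    """obs: list of (cam,cal,region); returns x,y,yaw,z, mean IoU"""
    ms=[(n,c,hullmask(r)) for n,c,r in obs]
    def f(p):
        z=p[3]/10 if fixz is None else fixz
        B=box(p[0]/10,p[1]/10,p[2],z,*dims); t=0
        for n,c,m in ms:
            s=sil(B,n,c); t+=(s&m).sum()/max(1,(s|m).sum())
        return -t/len(ms)
    x=np.array([x0[0]*10,x0[1]*10,x0[2],x0[3]*10][:4 if fixz is None else 3],float)
    for step in(.15,.05):
        S=np.vstack([x]+[x+step*e for e in np.eye(len(x))])
        r=minimize(f,x,method="Nelder-Mead",options=dict(initial_simplex=S,maxiter=250)); x=r.x
    return np.r_[x[0]/10,x[1]/10,x[2],x[3]/10 if fixz is None else fixz],-r.fun
BAR=(.11,.04,.04)
E
python3 - <<'E'
from h import *
cal={n:calibration(n) for n in("top","scene")}
R={}
for n in cal:
    grab_frame(n)
    for q in("shaker1","board","crate","board_shaker","crate_shaker"): R[n,q]=[o for o in regions_of(q,n)]
    print(n,{q:[(np.round(o["rect"]).tolist(),round(o["score"],2)) for o in R[n,q]] for q in("shaker1","board","crate","board_shaker","crate_shaker")})
def all_sh(n):
    out=[]
    for q in("shaker1","board_shaker","crate_shaker"):
        for o in R[n,q]:
            c=np.array([o["rect"][0]+o["rect"][2],o["rect"][1]+o["rect"][3]])/2
            if o["region"].sum()<4000 and all(np.hypot(*(c-d))>12 for d,_ in out): out.append((c,o["region"]))
    return out
S=all_sh("scene")
for c,r in all_sh("top"):
    g=ground(c,cal["top"],.03); ps=proj([g],"scene",cal["scene"])[0]
    k=min(S,key=lambda s:np.hypot(*(s[0]-ps))); ok=np.hypot(*(k[0]-ps))<20
    obs=[("top",cal["top"],r)]+([("scene",cal["scene"],k[1])] if ok else [])
    a0=0 if abs(g[1])<.2 else 1.57
    print("bar",c,*fit(obs,BAR,[g[0],g[1],a0,.0],None if ok else .015))
for q,H in(("board",.024),("crate",.036)):
    r=R["top",q][0]; c=np.array([r["rect"][0]+r["rect"][2],r["rect"][1]+r["rect"][3]])/2; g=ground(c,cal["top"],.02)
    print(q,*fit([("top",cal["top"],r["region"]),("scene",cal["scene"],R["scene",q][0]["region"])],(.37,.17,H),[g[0],g[1],0,0]))
E
```

```text
top {'shaker1': [([254.0, 275.0, 282.0, 332.0], 0.93), ([310.0, 201.0, 338.0, 262.0], 0.65), ([346.0, 274.0, 376.0, 328.0], 0.57)], 'board': [([342.0, 273.0, 377.0, 327.0], 0.74), ([116.0, 178.0, 209.0, 372.0], 0.64)], 'crate': [([420.0, 188.0, 524.0, 382.0], 0.83)], 'board_shaker': [([124.0, 327.0, 189.0, 358.0], 0.71)], 'crate_shaker': [([447.0, 336.0, 508.0, 360.0], 0.69)]}
scene {'shaker1': [([299.0, 240.0, 351.0, 271.0], 0.69), ([233.0, 238.0, 280.0, 278.0], 0.62), ([267.0, 191.0, 314.0, 226.0], 0.57), ([134.0, 290.0, 186.0, 339.0], 0.36)], 'board': [([274.0, 127.0, 424.0, 205.0], 0.81)], 'crate': [([112.0, 272.0, 316.0, 414.0], 0.59)], 'board_shaker': [([292.0, 130.0, 320.0, 160.0], 0.87)], 'crate_shaker': [([135.0, 291.0, 184.0, 343.0], 0.74)]}
bar [267.85 303.5 ] [ 0.4505  0.0862 -0.0855  0.001 ] 0.9205175104217811
bar [324.  231.1] [ 0.5913 -0.0147  0.1839 -0.001 ] 0.9419520533845596
bar [361.1  301.25] [ 0.4607 -0.0902 -0.0589  0.0001] 0.9260631565858732
bar [156.65 342.25] [0.3689 0.3028 1.6629 0.0189] 0.9008523320603491
bar [477.45 347.95] [ 0.3724 -0.3207  1.583   0.0076] 0.9257084032429455
board [ 0.3142 -0.3337  3.0788 -3.1688] 0.4323534953834558
crate [ 0.4992 -0.3074  0.0825  0.0024] 0.9805908338630136
```

```bash
cat >>h.py <<'E'
def plan(*wps):
    """wps: (x,y,z,yaw); splits into calls; prints shares tx,ty,tz,twist per call from the measured pose"""
    s=get_state(); p=np.array(s["eef_pos"]); a=s["ee_rot"][2]
    print("t %.1f"%s["t"],"pos",p,"rot",np.array(s["ee_rot"]),"q6 %.2f"%s["q"][5])
    for w in wps:
        d=np.array(w[:3])-p; da=(w[3]-a+np.pi)%(2*np.pi)-np.pi
        n=int(max(1,np.ceil(np.linalg.norm(d)/.24),np.ceil(abs(da)/.95)))
        for k in range(n):
            t=[np.cos(a)*d[0]+np.sin(a)*d[1],np.sin(a)*d[0]-np.cos(a)*d[1],-d[2]]
            print("  call",np.round(np.array(t)/n/.25,3),"twist",round(-da/n/np.pi,3)); a+=da/n
        p=np.array(w[:3])
E
python3 - <<'E'
from h import *
cal={n:calibration(n) for n in("top","scene")}
R={}
for n in cal:
    grab_frame(n); R[n]=regions_of("board",n); R[n]=max(R[n],key=lambda o:o["region"].sum())
print("board",*fit([(n,cal[n],R[n]["region"]) for n in cal],(.37,.17,.024),[.5,.31,0,0]))
plan((.4505,.0862,.19,-.0855))
E
```

```text
board [ 0.4964  0.3031  0.08   -0.0003] 0.9841814732604122
t 1.4 pos [0.176  0.6516 0.1897] rot [ 3.1416  0.     -0.2638] q6 -0.29
  call [ 0.55   0.632 -0.   ] twist -0.019
  call [ 0.511  0.664 -0.   ] twist -0.019
  call [ 0.471  0.693 -0.   ] twist -0.019
```

Request:
arm_command:
  commands:
    - {"tx":0.55,"ty":0.632,"tz":0,"twist":-0.019}
    - {"tx":0.55,"ty":0.632,"tz":0,"twist":-0.019}
    - {"tx":0.55,"ty":0.632,"tz":0,"twist":-0.019}
    - {"tx":0.55,"ty":0.632,"tz":0,"twist":-0.019}
    - {"tx":0.55,"ty":0.632,"tz":0,"twist":-0.019}
    - {"tx":0.55,"ty":0.632,"tz":0,"twist":-0.019}
    - {"tx":0.55,"ty":0.632,"tz":0,"twist":-0.019}
    - {"tx":0.55,"ty":0.632,"tz":0,"twist":-0.019}
  claw: 0.75
  grip_force: 3

```text
t: 2.07
eef_pos: [0.2679, 0.4635, 0.1904]
ee_rot: [-3.14, -0.0, -0.205]
force: [0.1, 1.1, -0.2]
width: 0.0659
gripper_force: 0.0
```

Request:
arm_command:
  commands:
    - {"tx":0.511,"ty":0.664,"tz":0,"twist":-0.019}
    - {"tx":0.511,"ty":0.664,"tz":0,"twist":-0.019}
    - {"tx":0.511,"ty":0.664,"tz":0,"twist":-0.019}
    - {"tx":0.511,"ty":0.664,"tz":0,"twist":-0.019}
    - {"tx":0.511,"ty":0.664,"tz":0,"twist":-0.019}
    - {"tx":0.511,"ty":0.664,"tz":0,"twist":-0.019}
    - {"tx":0.511,"ty":0.664,"tz":0,"twist":-0.019}
    - {"tx":0.511,"ty":0.664,"tz":0,"twist":-0.019}

```text
t: 2.73
eef_pos: [0.3593, 0.2758, 0.1899]
ee_rot: [-3.141, -0.0, -0.145]
force: [0.1, 0.1, -0.4]
width: 0.0657
gripper_force: 0.0
```

Request:
arm_command:
  commands:
    - {"tx":0.471,"ty":0.693,"tz":0,"twist":-0.019}
    - {"tx":0.471,"ty":0.693,"tz":0,"twist":-0.019}
    - {"tx":0.471,"ty":0.693,"tz":0,"twist":-0.019}
    - {"tx":0.471,"ty":0.693,"tz":0,"twist":-0.019}
    - {"tx":0.471,"ty":0.693,"tz":0,"twist":-0.019}
    - {"tx":0.471,"ty":0.693,"tz":0,"twist":-0.019}
    - {"tx":0.471,"ty":0.693,"tz":0,"twist":-0.019}
    - {"tx":0.471,"ty":0.693,"tz":0,"twist":-0.019}

```text
t: 3.4
eef_pos: [0.4509, 0.0875, 0.1894]
ee_rot: [3.141, 0.001, -0.085]
force: [0.3, 0.6, -0.1]
width: 0.0659
gripper_force: 0.0
```

```bash
cat >>h.py <<'E'
def wground(uv,cal,z):
    K,E=cal["camera_matrix"],cal["extrinsics"]; v=(np.array(uv)-K[:2,2])/K[0,0]; r=np.linalg.norm(v)+1e-9
    d=E[:3,:3]@np.r_[v/r*np.sin(r),np.cos(r)]; return E[:3,3]+d*(z-E[2,3])/d[2]
def wlook(q,x0,z,save=None,dims=BAR):
    """nearest bar to x0 fitted from the wrist camera, underside at z"""
    cal=calibration("wrist"); f=grab_frame("wrist")
    if save: cv2.imwrite(f"pics/{save}.png",f[:,:,::-1])
    best=None
    for o in regions_of(q,"wrist"):
        if o["region"].sum()<300: continue
        c=np.argwhere(o["region"]).mean(0)[::-1]; g=wground(c,cal,z+.03); d=np.hypot(*(g[:2]-x0[:2]))
        if d<.09 and (best is None or d<best[0]): best=(d,o,g)
    if best is None: print("not seen"); return None
    r=fit([("wrist",cal,best[1]["region"])],dims,[best[2][0],best[2][1],x0[2],z],z)
    print(q,"wrist fit",*r); return r[0]
E
python3 - <<'E'
from h import *
print(get_state()["moment"],get_state()["q"])
r=wlook("shaker1",(.4505,.0862,-.0855),0,"w1")
u=np.array([np.cos(r[2]),np.sin(r[2])])
a=r[:2]+.04*u
plan((*a,.10,r[2]),(*a,.008,r[2]))
E
```

```text
[ 0.0147  0.0052 -0.0155] [ 0.6223 -0.0041 -0.4408 -0.0002 -1.1346  0.864 ]
shaker1 wrist fit [ 0.4493  0.0873 -0.069   0.    ] 0.9514543830040703
t 3.5 pos [0.4504 0.0881 0.1896] rot [ 3.1415  0.0003 -0.0823] q6 0.86
  call [0.156 0.001 0.358] twist -0.004
  call [ 0.    -0.     0.368] twist -0.0
```

View pics/w1.png

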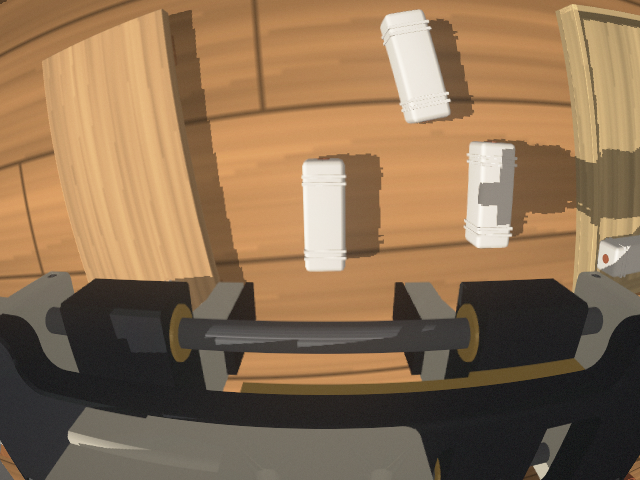

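Request:
arm_command:
  commands:
    - {"tx":0.156,"ty":0,"tz":0.358,"twist":-0.004}
    - {"tx":0.156,"ty":0,"tz":0.358,"twist":-0.004}
    - {"tx":0.156,"ty":0,"tz":0.358,"twist":-0.004}
    - {"tx":0.156,"ty":0,"tz":0.45,"twist":-0.004}
    - {"tx":0.156,"ty":0,"tz":0.55,"twist":-0.004}
    - {"tx":0.156,"ty":0,"tz":0.65,"twist":-0.004}
    - {"tx":0.156,"ty":0,"tz":0.726,"twist":-0.004}
    - {"tx":0.156,"ty":0,"tz":0.726,"twist":-0.004}

```text
t: 4.17
eef_pos: [0.4867, 0.0837, 0.0049]
ee_rot: [3.138, 0.005, -0.07]
force: [-0.7, 0.3, 0.2]
width: 0.0658
gripper_force: 0.0
```

Request:
arm_command:
  commands:
    - {"tx":0}
    - {"tx":0}
    - {"tx":0}
    - {"tx":0}
    - {"tx":0}
    - {"tx":0}
    - {"tx":0}
    - {"tx":0}
  claw: 0.3
  grip_force: 4

```text
invalid input
```

Request:
arm_command:
  commands:
    - {"tz":-0.02}
    - {"tz":-0.04}
    - {"tz":-0.06}
    - {"tz":-0.08}
    - {"tz":-0.1}
    - {"tz":-0.12}
    - {"tz":-0.12}
    - {"tz":-0.12}

```text
invalid input
```

```bash
python3 - <<'E'
from h import *
s=get_state(); print(s["eef_pos"],s["force"],s["moment"],s["width"],s["gripper_force"])
cv2.imwrite("pics/tip1.png",grab_frame("wrist")[:,:,::-1])
E
```

```text
[0.4867 0.0837 0.0049] [-0.6549  0.2874  0.2306] [-0.071   0.1534 -0.0113] 0.0658411376959732 0.0
```

View pics/tip1.png

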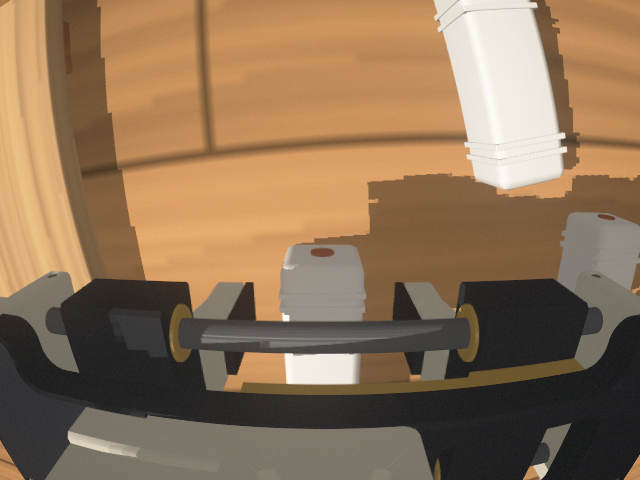

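Request:
arm_command:
  commands:
    - {"tx":0,"ty":0,"tz":0,"twist":0}
    - {"tx":0,"ty":0,"tz":0,"twist":0}
    - {"tx":0,"ty":0,"tz":0,"twist":0}
    - {"tx":0,"ty":0,"tz":0,"twist":0}
    - {"tx":0,"ty":0,"tz":0,"twist":0}
    - {"tx":0,"ty":0,"tz":0,"twist":0}
    - {"tx":0,"ty":0,"tz":0,"twist":0}
    - {"tx":0,"ty":0,"tz":0,"twist":0}
  claw: 0.3
  grip_force: 4

```text
t: 4.88
eef_pos: [0.4896, 0.083, 0.0084]
ee_rot: [-3.141, -0.0, -0.072]
force: [-0.5, 0.7, -0.7]
width: 0.027
gripper_force: 0.0
```

Request:
arm_command:
  commands:
    - {"tx":0,"ty":0,"tz":-0.02,"twist":0}
    - {"tx":0,"ty":0,"tz":-0.04,"twist":0}
    - {"tx":0,"ty":0,"tz":-0.06,"twist":0}
    - {"tx":0,"ty":0,"tz":-0.08,"twist":0}
    - {"tx":0,"ty":0,"tz":-0.1,"twist":0}
    - {"tx":0,"ty":0,"tz":-0.12,"twist":0}
    - {"tx":0,"ty":0,"tz":-0.12,"twist":0}
    - {"tx":0,"ty":0,"tz":-0.12,"twist":0}

```text
t: 5.55
eef_pos: [0.4897, 0.0833, 0.0387]
ee_rot: [-3.141, -0.001, -0.072]
force: [0.1, 0.4, -0.1]
width: 0.0264
gripper_force: 0.0
```

```bash
python3 - <<'E'
from h import *
s=get_state(); print(s["eef_pos"],s["force"],s["moment"],s["width"],s["gripper_force"])
cv2.imwrite("pics/tip2.png",grab_frame("wrist")[:,:,::-1])
f=grab_frame("scene"); cv2.imwrite("pics/tip2s.png",cv2.resize(f[130:310,180:420],(720,540))[:,:,::-1])
E
```

```text
[0.4897 0.0833 0.0387] [ 0.0962  0.3852 -0.1373] [0.0453 0.0047 0.011 ] 0.02638959113257141 0.0
```

View pics/tip2s.png

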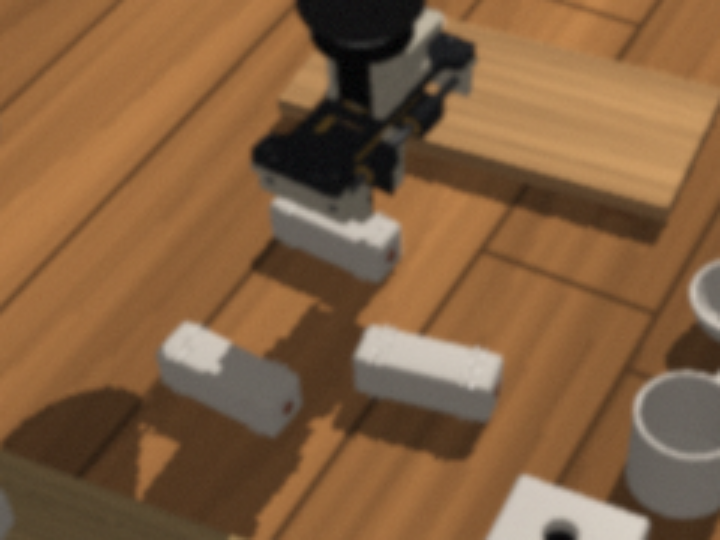

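View pics/tip2.png

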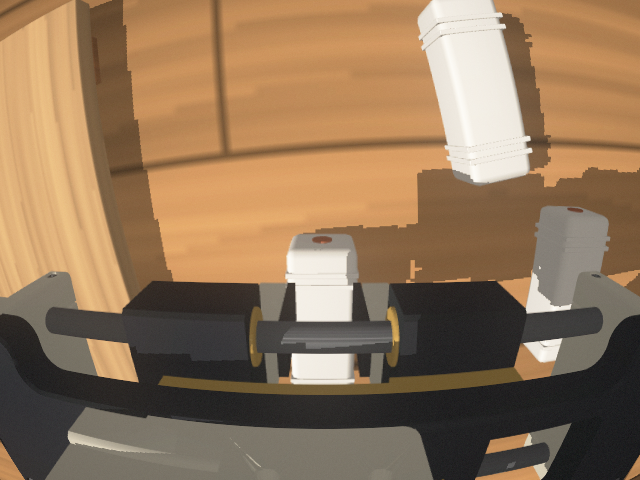

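```bash
python3 - <<'E'
from h import *
for n in("top","scene"):
    cal=calibration(n); grab_frame(n)
    for o in regions_of("shaker1",n):
        c=np.argwhere(o["region"]).mean(0)[::-1]; g=ground(c,cal,.03)
        if o["region"].sum()<4000 and abs(g[1])<.15: print(n,np.round(o["rect"]),fit([(n,cal,o["region"])],BAR,[*g[:2],0,0],0.))
wlook("shaker1",(.4505,.0862,-.0855),0)
E
```

```text
top [309. 199. 337. 261.] (array([ 0.5917, -0.0149,  0.1735,  0.    ]), np.float64(0.9553679131483716))
top [342. 269. 374. 329.] (array([ 0.4604, -0.0905, -0.0401,  0.    ]), np.float64(0.945020362828582))
top [251. 311. 278. 333.] (array([ 0.4106,  0.0777, -0.7481,  0.    ]), np.float64(0.22999597909127462))
scene [296. 241. 352. 269.] (array([ 0.5924, -0.0138,  0.2073,  0.    ]), np.float64(0.951593625498008))
scene [233. 240. 279. 276.] (array([ 0.4608, -0.0889, -0.0712,  0.    ]), np.float64(0.93303946263644))
scene [269. 199. 311. 227.] (array([ 0.4493,  0.0868, -0.1109,  0.    ]), np.float64(0.8152521525215252))
shaker1 wrist fit [ 0.4497  0.0854 -0.0261  0.    ] 0.5093650556350512
```

```bash
python3 - <<'E'
from h import *
s=get_state();cal=calibration("wrist"); p=s["eef_pos"]
print(p,s["width"],s["ee_rot"])
print("tcp",proj([p,p+[0,0,.02],p+[0,.013,0],p-[0,.013,0],p+[0,.013,.04],p-[0,.013,.04]],"wrist",cal).round(0).tolist())
print(proj(box(.4493,.0873,-.07,0,*BAR),"wrist",cal).round(0).tolist())
f=grab_frame("wrist"); cv2.imwrite("pics/tip3.png",cv2.resize(f[200:420,200:440],None,fx=2.5,fy=2.5)[:,:,::-1])
E
```

```text
[0.4894 0.083  0.0381] 0.026694960098750373 [ 3.1413  0.0003 -0.0722]
tcp [[324.0, 274.0], [324.0, 288.0], [301.0, 276.0], [347.0, 273.0], [296.0, 307.0], [343.0, 251.0]]
[[348.0, 371.0], [296.0, 371.0], [352.0, 232.0], [291.0, 232.0], [352.0, 405.0], [292.0, 405.0], [358.0, 250.0], [285.0, 250.0]]
```

View pics/tip3.png

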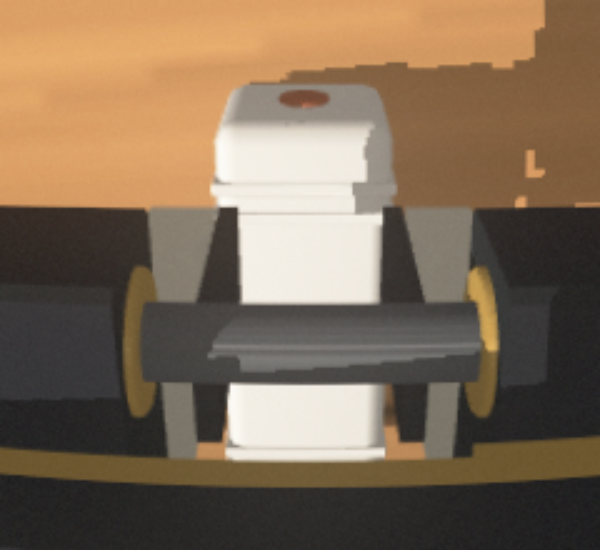

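```bash
python3 - <<'E'
from h import *
s=get_state(); p=np.array(s["eef_pos"]); print(s["force"],s["gripper_force"])
a=s["ee_rot"][2]; ty=np.array([np.sin(a),-np.cos(a),0])
ims=[]
for n in("scene","top"):
    cal=calibration(n); f=grab_frame(n).copy()
    c=proj([p],n,cal)[0].astype(int); z=f[c[1]-45:c[1]+45,c[0]-60:c[0]+60]; z=cv2.resize(z,None,fx=6,fy=6,interpolation=cv2.INTER_CUBIC)
    for q,col in((p,(255,0,0)),(p+.013*ty,(0,255,0)),(p-.013*ty,(0,255,0)),(p+[0,0,.066],(0,0,255))):
        u=(proj([q],n,cal)[0]-(c-[60,45]))*6; cv2.circle(z,(int(u[0]),int(u[1])),5,col,-1)
    ims.append(z[60:480])
im=np.vstack(ims); im=cv2.resize(im,(514,600)); cv2.imwrite("pics/tcp.png",im[:,:,::-1])
E
```

```text
[0.7351 0.8175 0.825 ] 0.0
```

View pics/tcp.png

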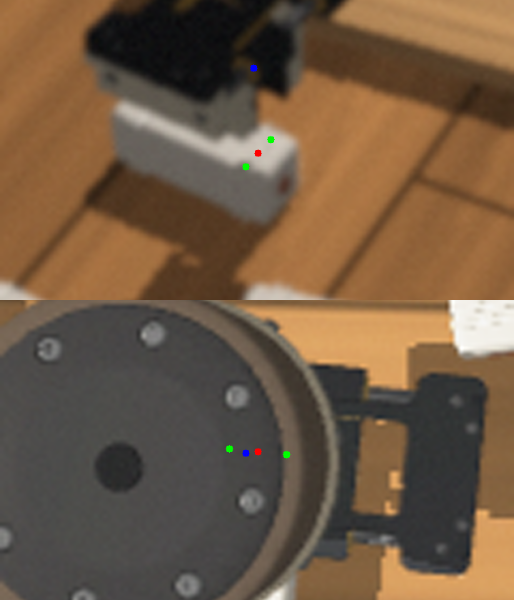

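```bash
python3 - <<'E'
from h import *
s=get_state(); p=np.array(s["eef_pos"]); a=s["ee_rot"][2]; tx=np.array([np.cos(a),np.sin(a),0]); ty=np.array([np.sin(a),-np.cos(a),0])
cal=calibration("scene"); c=proj([p],"scene",cal)[0].astype(int)
for h in(.0,.02,.04,.066,.09,.12):
    P=[p+.039*i*tx+.0965*ty+[0,0,h] for i in(-1,1)]+[p+.0095*tx+.034*ty+[0,0,h],p+.0095*tx-.034*ty+[0,0,h]]
    u=(proj(P,"scene",cal)-(c-[60,45]))*6-[0,60]; print(h,(u*.714).round(0).tolist())
w=calibration("wrist")
for h in(0,.02,.04,.066,.08): print(h,proj([p+.0095*tx+.013*i*ty+[0,0,h] for i in(-1,1)]+[p+.039*tx+[0,0,h]],"wrist",w).round(0).tolist())
E
```

```text
0.0 [[103.0, 232.0], [220.0, 287.0], [239.0, 196.0], [305.0, 124.0]]
0.02 [[100.0, 207.0], [218.0, 262.0], [237.0, 171.0], [304.0, 99.0]]
0.04 [[96.0, 182.0], [215.0, 237.0], [236.0, 145.0], [303.0, 73.0]]
0.066 [[92.0, 147.0], [213.0, 203.0], [233.0, 111.0], [302.0, 38.0]]
0.09 [[87.0, 115.0], [210.0, 170.0], [231.0, 78.0], [301.0, 6.0]]
0.12 [[81.0, 73.0], [206.0, 128.0], [228.0, 36.0], [299.0, -37.0]]
0 [[301.0, 258.0], [348.0, 258.0], [324.0, 206.0]]
0.02 [[298.0, 271.0], [350.0, 271.0], [324.0, 214.0]]
0.04 [[296.0, 287.0], [353.0, 287.0], [324.0, 223.0]]
0.066 [[291.0, 313.0], [358.0, 313.0], [325.0, 240.0]]
0.08 [[288.0, 331.0], [361.0, 331.0], [325.0, 252.0]]
```

Request:
arm_command:
  commands:
    - {"tx":0,"ty":0,"tz":0,"twist":0}
    - {"tx":0,"ty":0,"tz":0,"twist":0}
    - {"tx":0,"ty":0,"tz":0,"twist":0}
    - {"tx":0,"ty":0,"tz":0,"twist":0}
    - {"tx":0,"ty":0,"tz":0.06,"twist":0}
    - {"tx":0,"ty":0,"tz":0.12,"twist":0}
    - {"tx":0,"ty":0,"tz":0.12,"twist":0}
    - {"tx":0,"ty":0,"tz":0.12,"twist":0}
  claw: 0.75

```text
t: 6.77
eef_pos: [0.4889, 0.0827, 0.0079]
ee_rot: [3.14, 0.001, -0.072]
force: [1.2, 0.9, 0.3]
width: 0.0653
gripper_force: 0.0
```

Request:
arm_command:
  commands:
    - {"tx":0,"ty":0,"tz":0.01,"twist":0}
    - {"tx":0,"ty":0,"tz":0.02,"twist":0}
    - {"tx":0,"ty":0,"tz":0.03,"twist":0}
    - {"tx":0,"ty":0,"tz":0.04,"twist":0}
    - {"tx":0,"ty":0,"tz":0.05,"twist":0}
    - {"tx":0,"ty":0,"tz":0.06,"twist":0}
    - {"tx":0,"ty":0,"tz":0.06,"twist":0}
    - {"tx":0,"ty":0,"tz":0.06,"twist":0}

```text
t: 7.43
eef_pos: [0.4893, 0.083, -0.0069]
ee_rot: [3.141, 0.0, -0.072]
force: [0.2, -0.4, 0.3]
width: 0.0657
gripper_force: 0.0
```

Request:
arm_command:
  commands:
    - {"tx":0,"ty":0,"tz":0,"twist":0}
    - {"tx":0,"ty":0,"tz":0,"twist":0}
    - {"tx":0,"ty":0,"tz":0,"twist":0}
    - {"tx":0,"ty":0,"tz":0,"twist":0}
    - {"tx":0,"ty":0,"tz":0,"twist":0}
    - {"tx":0,"ty":0,"tz":0,"twist":0}
    - {"tx":0,"ty":0,"tz":0,"twist":0}
    - {"tx":0,"ty":0,"tz":0,"twist":0}
  claw: 0.3
  grip_force: 4

```text
t: 8.1
eef_pos: [0.4896, 0.0832, -0.0066]
ee_rot: [-3.141, -0.0, -0.072]
force: [-0.8, -0.3, -0.0]
width: 0.0398
gripper_force: 4.0
```

Request:
arm_command:
  commands:
    - {"tx":0,"ty":0,"tz":0,"twist":0}
    - {"tx":0,"ty":0,"tz":0,"twist":0}
    - {"tx":0,"ty":0,"tz":0,"twist":0}
    - {"tx":0,"ty":0,"tz":0.02,"twist":0}
    - {"tx":0,"ty":0,"tz":0.04,"twist":0}
    - {"tx":0,"ty":0,"tz":0.06,"twist":0}
    - {"tx":0,"ty":0,"tz":0.06,"twist":0}
    - {"tx":0,"ty":0,"tz":0.06,"twist":0}
  claw: 0.7

```text
t: 8.77
eef_pos: [0.489, 0.0828, -0.0224]
ee_rot: [3.141, 0.001, -0.072]
force: [-0.4, 0.4, 0.0]
width: 0.0613
gripper_force: 0.0
```

Request:
arm_command:
  commands:
    - {"tx":0,"ty":0,"tz":0,"twist":0}
    - {"tx":0,"ty":0,"tz":0,"twist":0}
    - {"tx":0,"ty":0,"tz":0,"twist":0}
    - {"tx":0,"ty":0,"tz":0,"twist":0}
    - {"tx":0,"ty":0,"tz":0,"twist":0}
    - {"tx":0,"ty":0,"tz":0,"twist":0}
    - {"tx":0,"ty":0,"tz":0,"twist":0}
    - {"tx":0,"ty":0,"tz":0,"twist":0}
  claw: 0.3
  grip_force: 4

```text
t: 9.43
eef_pos: [0.4896, 0.0832, -0.0216]
ee_rot: [-3.141, -0.0, -0.072]
force: [0.6, 1.1, 2.4]
width: 0.0402
gripper_force: 4.0
```

Request:
arm_command:
  commands:
    - {"tx":0,"ty":0,"tz":-0.02,"twist":0}
    - {"tx":0,"ty":0,"tz":-0.04,"twist":0}
    - {"tx":0,"ty":0,"tz":-0.06,"twist":0}
    - {"tx":0,"ty":0,"tz":-0.08,"twist":0}
    - {"tx":0,"ty":0,"tz":-0.1,"twist":0}
    - {"tx":0,"ty":0,"tz":-0.12,"twist":0}
    - {"tx":0,"ty":0,"tz":-0.14,"twist":0}
    - {"tx":0,"ty":0,"tz":-0.14,"twist":0}

```text
t: 10.1
eef_pos: [0.4902, 0.0834, 0.0145]
ee_rot: [-3.141, -0.002, -0.072]
force: [1.3, -0.3, -1.0]
width: 0.0398
gripper_force: 4.0
```

```bash
python3 - <<'E'
from h import *
s=get_state(); print(s["eef_pos"],s["force"],s["moment"],s["width"],s["gripper_force"])
f=grab_frame("scene"); a=cv2.resize(f[150:260,230:360],(650,550)); cv2.imwrite("pics/tip4.png",a[:,:,::-1])
E
```

```text
[0.4902 0.0834 0.0145] [ 1.2937 -0.3196 -1.0178] [-0.24   -0.3625  0.0077] 0.03977092973063782 4.000407457351685
```

View pics/tip4.png

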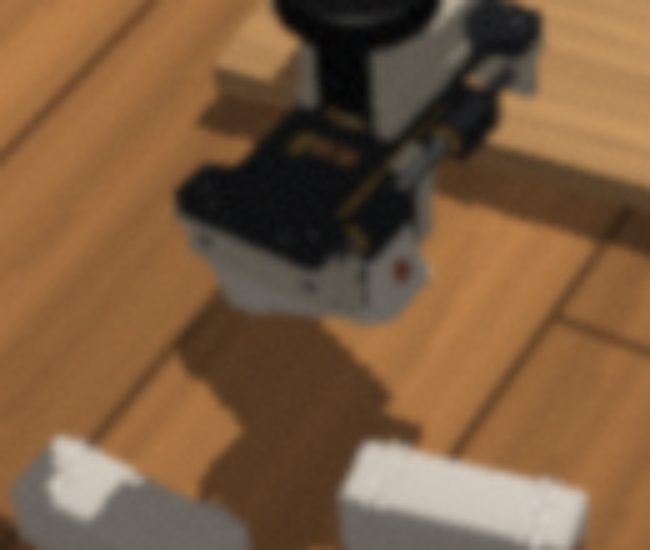

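Request:
arm_command:
  commands:
    - {"tx":0,"ty":0,"tz":0.04,"twist":0}
    - {"tx":0,"ty":0,"tz":0.08,"twist":0}
    - {"tx":0,"ty":0,"tz":0.12,"twist":0}
    - {"tx":0,"ty":0,"tz":0.13,"twist":0}
    - {"tx":0,"ty":0,"tz":0.145,"twist":0}
    - {"tx":0,"ty":0,"tz":0.145,"twist":0}
    - {"tx":0,"ty":0,"tz":0.145,"twist":0}
    - {"tx":0,"ty":0,"tz":0.145,"twist":0}

```text
t: 10.82
eef_pos: [0.4894, 0.0831, -0.0229]
ee_rot: [-3.142, 0.0, -0.072]
force: [0.5, -0.8, -2.0]
width: 0.0402
gripper_force: 4.0
```

Request:
arm_command:
  commands:
    - {"tx":0,"ty":0,"tz":0,"twist":0}
    - {"tx":0,"ty":0,"tz":0,"twist":0}
    - {"tx":0,"ty":0,"tz":0,"twist":0}
    - {"tx":0,"ty":0,"tz":0,"twist":0}
    - {"tx":0,"ty":0,"tz":-0.16,"twist":0}
    - {"tx":-0.16,"ty":0,"tz":-0.32,"twist":0}
    - {"tx":-0.16,"ty":0,"tz":-0.32,"twist":0}
    - {"tx":-0.16,"ty":0,"tz":-0.32,"twist":0}
  claw: 0.7

```text
t: 11.48
eef_pos: [0.4493, 0.0866, 0.0599]
ee_rot: [-3.139, -0.004, -0.071]
force: [-0.3, 1.4, 0.3]
width: 0.0615
gripper_force: 0.0
```

```bash
cat >>h.py <<'E'
def feel(n=12):
    """mean moment along the closing axis (tool y), and its standard error"""
    M=[];F=[]
    for i in range(n):
        grab_frame("top"); s=get_state(); a=s["ee_rot"][2]; M.append([np.sin(a),-np.cos(a),0]@np.array(s["moment"])); F.append(s["force"])
    print("M_toolY %.4f +- %.4f"%(np.mean(M),np.std(M)/n**.5),"F",np.mean(F,0),"w",s["width"],"pos",s["eef_pos"])
E
python3 - <<'E'
from h import *
feel(6)
r=wlook("shaker1",(.4493,.0873,-.07),0)
plan((*r[:2],-.02,r[2]))
E
```

```text
M_toolY 0.0342 +- 0.0100 F [ 0.2218  0.1667 -0.1824] w 0.06164218493379969 pos [0.4495 0.0857 0.0561]
shaker1 wrist fit [ 0.4497  0.0863 -0.0657  0.    ] 0.8562597577956876
t 11.9 pos [0.4495 0.0856 0.0561] rot [ 3.1404  0.0015 -0.0726] q6 0.88
  call [ 0.001 -0.003  0.304] twist -0.002
```

Request:
arm_command:
  commands:
    - {"tx":0,"ty":0,"tz":0.1,"twist":0}
    - {"tx":0,"ty":0,"tz":0.2,"twist":0}
    - {"tx":0,"ty":0,"tz":0.304,"twist":0}
    - {"tx":0,"ty":0,"tz":0.304,"twist":0}
    - {"tx":0,"ty":0,"tz":0.304,"twist":0}
    - {"tx":0,"ty":0,"tz":0.304,"twist":0}
    - {"tx":0,"ty":0,"tz":0.304,"twist":0}
    - {"tx":0,"ty":0,"tz":0.304,"twist":0}

```text
t: 12.55
eef_pos: [0.4506, 0.0866, -0.0177]
ee_rot: [-3.14, -0.002, -0.072]
force: [0.7, 0.5, 0.4]
width: 0.0614
gripper_force: 0.0
```

Request:
arm_command:
  commands:
    - {"tx":0,"ty":0,"tz":0,"twist":0}
    - {"tx":0,"ty":0,"tz":0,"twist":0}
    - {"tx":0,"ty":0,"tz":0,"twist":0}
    - {"tx":0,"ty":0,"tz":0,"twist":0}
    - {"tx":0,"ty":0,"tz":0,"twist":0}
    - {"tx":0,"ty":0,"tz":0,"twist":0}
    - {"tx":0,"ty":0,"tz":0,"twist":0}
    - {"tx":0,"ty":0,"tz":0,"twist":0}
  claw: 0.3
  grip_force: 35

```text
t: 13.22
eef_pos: [0.4497, 0.086, -0.0187]
ee_rot: [-3.142, -0.0, -0.072]
force: [-2.1, -0.3, 6.0]
width: 0.0398
gripper_force: 35.0
```

Request:
arm_command:
  commands:
    - {"tx":0,"ty":0,"tz":-0.03,"twist":0}
    - {"tx":0,"ty":0,"tz":-0.06,"twist":0}
    - {"tx":0,"ty":0,"tz":-0.1,"twist":0}
    - {"tx":0,"ty":0,"tz":-0.12,"twist":0}
    - {"tx":0,"ty":0,"tz":-0.12,"twist":0}
    - {"tx":0,"ty":0,"tz":-0.12,"twist":0}
    - {"tx":0,"ty":0,"tz":-0.12,"twist":0}
    - {"tx":0,"ty":0,"tz":-0.12,"twist":0}

```text
t: 13.88
eef_pos: [0.4492, 0.0857, 0.0106]
ee_rot: [3.141, 0.001, -0.072]
force: [0.0, -0.1, -2.3]
width: 0.0397
gripper_force: 35.0
```

```bash
python3 - <<'E'
from h import *
feel(10)
E
```

```text
M_toolY 0.0080 +- 0.0055 F [-0.0929  0.097  -2.8376] w 0.03985738914053905 pos [0.4495 0.0859 0.011 ]
```

Request:
arm_command:
  commands:
    - {"tx":0,"ty":0,"tz":0.04,"twist":0}
    - {"tx":0,"ty":0,"tz":0.08,"twist":0}
    - {"tx":0,"ty":0,"tz":0.1,"twist":0}
    - {"tx":0,"ty":0,"tz":0.115,"twist":0}
    - {"tx":0,"ty":0,"tz":0.12,"twist":0}
    - {"tx":0,"ty":0,"tz":0.12,"twist":0}
    - {"tx":0,"ty":0,"tz":0.12,"twist":0}
    - {"tx":0,"ty":0,"tz":0.12,"twist":0}

```text
t: 15.05
eef_pos: [0.4497, 0.0861, -0.0187]
ee_rot: [-3.141, -0.0, -0.072]
force: [-1.0, -0.0, 2.6]
width: 0.0396
gripper_force: 35.0
```

Request:
arm_command:
  commands:
    - {"tx":0,"ty":0,"tz":0,"twist":0}
    - {"tx":0,"ty":0,"tz":0,"twist":0}
    - {"tx":0,"ty":0,"tz":0,"twist":0}
    - {"tx":0,"ty":0,"tz":0,"twist":0}
    - {"tx":-0.08,"ty":0,"tz":0,"twist":0}
    - {"tx":-0.16,"ty":0,"tz":0,"twist":0}
    - {"tx":-0.16,"ty":0,"tz":0,"twist":0}
    - {"tx":-0.16,"ty":0,"tz":0,"twist":0}
  claw: 0.65

```text
t: 15.72
eef_pos: [0.4092, 0.0889, -0.0188]
ee_rot: [-3.141, -0.0, -0.071]
force: [1.2, 0.1, 0.0]
width: 0.0572
gripper_force: 0.0
```

Request:
arm_command:
  commands:
    - {"tx":0,"ty":0,"tz":0,"twist":0}
    - {"tx":0,"ty":0,"tz":0,"twist":0}
    - {"tx":0,"ty":0,"tz":0,"twist":0}
    - {"tx":0,"ty":0,"tz":0,"twist":0}
    - {"tx":0,"ty":0,"tz":0,"twist":0}
    - {"tx":0,"ty":0,"tz":0,"twist":0}
    - {"tx":0,"ty":0,"tz":0,"twist":0}
    - {"tx":0,"ty":0,"tz":0,"twist":0}
  claw: 0.3
  grip_force: 4

```text
t: 16.38
eef_pos: [0.4098, 0.0889, -0.019]
ee_rot: [-3.142, -0.0, -0.072]
force: [1.0, -0.2, -0.8]
width: 0.0401
gripper_force: 4.0
```

Request:
arm_command:
  commands:
    - {"tx":0,"ty":0,"tz":-0.02,"twist":0}
    - {"tx":0,"ty":0,"tz":-0.04,"twist":0}
    - {"tx":0,"ty":0,"tz":-0.06,"twist":0}
    - {"tx":0,"ty":0,"tz":-0.08,"twist":0}
    - {"tx":0,"ty":0,"tz":-0.1,"twist":0}
    - {"tx":0,"ty":0,"tz":-0.12,"twist":0}
    - {"tx":0,"ty":0,"tz":-0.15,"twist":0}
    - {"tx":0,"ty":0,"tz":-0.15,"twist":0}

```text
t: 17.05
eef_pos: [0.4102, 0.0893, 0.0199]
ee_rot: [-3.141, -0.001, -0.072]
force: [-1.3, -0.1, 1.1]
width: 0.0402
gripper_force: 4.0
```

```bash
python3 - <<'E'
from h import *
feel(4)
f=grab_frame("scene"); a=cv2.resize(f[150:260,230:360],(650,550)); cv2.imwrite("pics/tip5.png",a[:,:,::-1])
E
```

```text
M_toolY -0.5520 +- 0.0227 F [-1.4529  0.7088  0.2045] w 0.03993311088196379 pos [0.4096 0.0889 0.0185]
```

View pics/tip5.png

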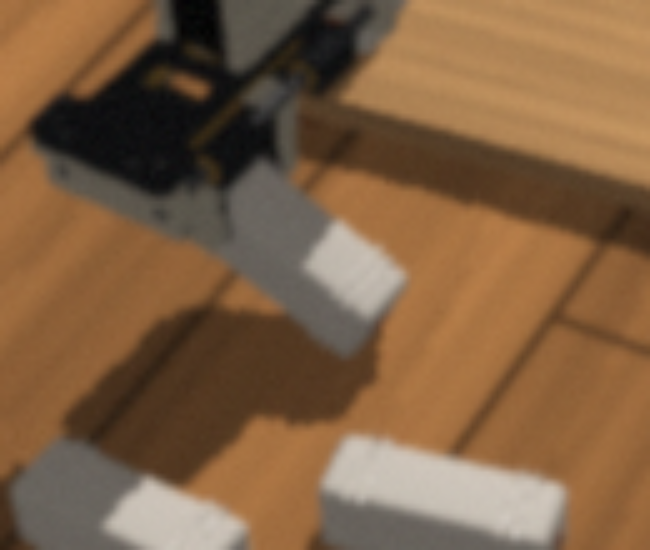

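Request:
arm_command:
  commands:
    - {"tx":0,"ty":0,"tz":0.04,"twist":0}
    - {"tx":0,"ty":0,"tz":0.08,"twist":0}
    - {"tx":0,"ty":0,"tz":0.12,"twist":0}
    - {"tx":0,"ty":0,"tz":0.135,"twist":0}
    - {"tx":0,"ty":0,"tz":0.155,"twist":0}
    - {"tx":0,"ty":0,"tz":0.155,"twist":0}
    - {"tx":0,"ty":0,"tz":0.155,"twist":0}
    - {"tx":0,"ty":0,"tz":0.155,"twist":0}

```text
t: 17.97
eef_pos: [0.4098, 0.089, -0.0201]
ee_rot: [-3.141, -0.0, -0.072]
force: [-0.3, -0.6, -2.2]
width: 0.0402
gripper_force: 4.0
```

Request:
arm_command:
  commands:
    - {"tx":0,"ty":0,"tz":0,"twist":0}
    - {"tx":0,"ty":0,"tz":0,"twist":0}
    - {"tx":0,"ty":0,"tz":0,"twist":0}
    - {"tx":0,"ty":0,"tz":0,"twist":0}
    - {"tx":0.08,"ty":0,"tz":0,"twist":0}
    - {"tx":0.16,"ty":0,"tz":0,"twist":0}
    - {"tx":0.16,"ty":0,"tz":0,"twist":0}
    - {"tx":0.16,"ty":0,"tz":0,"twist":0}
  claw: 0.65

```text
t: 18.63
eef_pos: [0.4502, 0.086, -0.0203]
ee_rot: [-3.141, -0.0, -0.073]
force: [0.1, -0.4, -0.8]
width: 0.057
gripper_force: 0.0
```

Request:
arm_command:
  commands:
    - {"tx":0,"ty":0,"tz":0,"twist":0}
    - {"tx":0,"ty":0,"tz":0,"twist":0}
    - {"tx":0,"ty":0,"tz":0,"twist":0}
    - {"tx":0,"ty":0,"tz":0,"twist":0}
    - {"tx":0,"ty":0,"tz":0,"twist":0}
    - {"tx":0,"ty":0,"tz":0,"twist":0}
    - {"tx":0,"ty":0,"tz":0,"twist":0}
    - {"tx":0,"ty":0,"tz":0,"twist":0}
  claw: 0.3
  grip_force: 35

```text
t: 19.3
eef_pos: [0.4492, 0.0859, -0.0202]
ee_rot: [3.141, 0.0, -0.072]
force: [-3.3, 0.8, 4.9]
width: 0.0396
gripper_force: 35.0
```

Request:
arm_command:
  commands:
    - {"tx":0,"ty":0,"tz":-0.03,"twist":0}
    - {"tx":0,"ty":0,"tz":-0.06,"twist":0}
    - {"tx":0,"ty":0,"tz":-0.1,"twist":0}
    - {"tx":0,"ty":0,"tz":-0.12,"twist":0}
    - {"tx":0,"ty":0,"tz":-0.12,"twist":0}
    - {"tx":0,"ty":0,"tz":-0.12,"twist":0}
    - {"tx":0,"ty":0,"tz":-0.12,"twist":0}
    - {"tx":0,"ty":0,"tz":-0.12,"twist":0}

```text
t: 19.97
eef_pos: [0.4493, 0.0858, 0.0094]
ee_rot: [3.141, 0.001, -0.072]
force: [0.5, -0.2, -3.0]
width: 0.0398
gripper_force: 35.0
```

```bash
python3 - <<'E'
from h import *
feel(10)
E
```

```text
M_toolY -0.0059 +- 0.0084 F [-0.0123  0.2574 -2.4993] w 0.03946681274473637 pos [0.4496 0.086  0.0097]
```

```bash
python3 - <<'E'
from h import *
M=[];J=[]
for i in range(7):
    grab_frame("top"); s=get_state(); a=s["ee_rot"][2]; M.append([np.sin(a),-np.cos(a),0]@np.array(s["moment"])); J.append(s["joint_efforts"])
print(np.round(M,3),np.mean(M)); print(np.mean(J,0),np.std(J,0))
from station import *
grab_frame("scene")
E
```

```text
[ 0.032 -0.014  0.009  0.016  0.037 -0.015  0.057] 0.017496421220636552
[ -0.0001 -37.9675  20.3241   4.9333   0.0807  -0.    ] [0.0012 0.0084 0.0028 0.0006 0.0002 0.    ]
```

```bash
python3 - <<'E'
from h import *
plan((.449,.0859,.07,-.072),(.6088,-.2983,.07,-1.488),(.6088,-.2983,-.011,-1.488))
E
```

```text
t 20.9 pos [0.4496 0.086  0.0098] rot [-3.1416 -0.     -0.0721] q6 0.88
  call [-0.002  0.001 -0.241] twist -0.0
  call [ 0.374  0.743 -0.   ] twist 0.225
  call [ 0.768  0.321 -0.   ] twist 0.225
  call [ 0.    -0.     0.324] twist -0.0
```

Request:
arm_command:
  commands:
    - {"tx":0,"ty":0,"tz":-0.16,"twist":0}
    - {"tx":0.374,"ty":0.743,"tz":-0.24,"twist":0.225}
    - {"tx":0.374,"ty":0.743,"tz":-0.24,"twist":0.225}
    - {"tx":0.374,"ty":0.743,"tz":-0.24,"twist":0.225}
    - {"tx":0.374,"ty":0.743,"tz":-0.24,"twist":0.225}
    - {"tx":0.374,"ty":0.743,"tz":-0.24,"twist":0.225}
    - {"tx":0.374,"ty":0.743,"tz":-0.24,"twist":0.225}
    - {"tx":0.374,"ty":0.743,"tz":-0.24,"twist":0.225}

```text
t: 21.53
eef_pos: [0.5296, -0.1084, 0.0694]
ee_rot: [3.141, 0.0, -0.787]
force: [-0.1, -0.2, -2.3]
width: 0.0397
gripper_force: 35.0
```

Request:
arm_command:
  commands:
    - {"tx":0.768,"ty":0.321,"tz":0,"twist":0.225}
    - {"tx":0.768,"ty":0.321,"tz":0,"twist":0.225}
    - {"tx":0.768,"ty":0.321,"tz":0,"twist":0.225}
    - {"tx":0.768,"ty":0.321,"tz":0,"twist":0.225}
    - {"tx":0.768,"ty":0.321,"tz":0,"twist":0.225}
    - {"tx":0.768,"ty":0.321,"tz":0,"twist":0.225}
    - {"tx":0.768,"ty":0.321,"tz":0,"twist":0.225}
    - {"tx":0.768,"ty":0.321,"tz":0,"twist":0.225}

```text
t: 22.2
eef_pos: [0.6089, -0.297, 0.0688]
ee_rot: [3.14, 0.001, -1.481]
force: [0.0, 0.8, -2.9]
width: 0.0396
gripper_force: 35.0
```

```bash
python3 - <<'E'
from h import *
plan((.6088,-.2983,-.011,-1.488))
E
```

```text
t 22.2 pos [ 0.6089 -0.297   0.0688] rot [ 3.1399  0.001  -1.4813] q6 0.26
  call [0.005 0.001 0.319] twist 0.002
```

Request:
arm_command:
  commands:
    - {"tx":0,"ty":0,"tz":0.1,"twist":0}
    - {"tx":0,"ty":0,"tz":0.2,"twist":0}
    - {"tx":0,"ty":0,"tz":0.28,"twist":0}
    - {"tx":0,"ty":0,"tz":0.3,"twist":0}
    - {"tx":0,"ty":0,"tz":0.319,"twist":0}
    - {"tx":0,"ty":0,"tz":0.319,"twist":0}
    - {"tx":0,"ty":0,"tz":0.319,"twist":0}
    - {"tx":0,"ty":0,"tz":0.319,"twist":0}

```text
t: 22.87
eef_pos: [0.6108, -0.298, -0.0083]
ee_rot: [-3.139, -0.001, -1.484]
force: [0.8, -0.2, -2.5]
width: 0.04
gripper_force: 35.0
```

Request:
arm_command:
  commands:
    - {"tx":0,"ty":0,"tz":0,"twist":0}
    - {"tx":0,"ty":0,"tz":0,"twist":0}
    - {"tx":0,"ty":0,"tz":0,"twist":0}
    - {"tx":0,"ty":0,"tz":0,"twist":0}
    - {"tx":0,"ty":0,"tz":-0.15,"twist":0}
    - {"tx":0,"ty":0,"tz":-0.3,"twist":0}
    - {"tx":0,"ty":0,"tz":-0.45,"twist":0}
    - {"tx":0,"ty":0,"tz":-0.6,"twist":0}
  claw: 0.65

```text
t: 23.53
eef_pos: [0.6094, -0.2982, 0.142]
ee_rot: [3.142, -0.0, -1.486]
force: [1.0, -1.1, 0.1]
width: 0.0569
gripper_force: 0.0
```

Request:
arm_command:
  commands:
    - {"tx":-0.879,"ty":0.525,"tz":0,"twist":-0.229}
    - {"tx":-0.879,"ty":0.525,"tz":0,"twist":-0.229}
    - {"tx":-0.879,"ty":0.525,"tz":0,"twist":-0.229}
    - {"tx":-0.879,"ty":0.525,"tz":0,"twist":-0.229}
    - {"tx":-0.879,"ty":0.525,"tz":0,"twist":-0.229}
    - {"tx":-0.879,"ty":0.525,"tz":0,"twist":-0.229}
    - {"tx":-0.879,"ty":0.525,"tz":0,"twist":-0.229}
    - {"tx":-0.879,"ty":0.525,"tz":0,"twist":-0.229}

```text
t: 24.2
eef_pos: [0.4593, -0.0886, 0.1411]
ee_rot: [-3.14, -0.001, -0.763]
force: [0.1, -0.7, 0.6]
width: 0.0567
gripper_force: 0.0
```

Request:
arm_command:
  commands:
    - {"tx":0,"ty":0,"tz":0,"twist":-0.229}
    - {"tx":0,"ty":0,"tz":0,"twist":-0.229}
    - {"tx":0,"ty":0,"tz":0,"twist":-0.229}
    - {"tx":0,"ty":0,"tz":0,"twist":-0.229}
    - {"tx":0,"ty":0,"tz":0,"twist":-0.229}
    - {"tx":0,"ty":0,"tz":0,"twist":-0.229}
    - {"tx":0,"ty":0,"tz":0,"twist":-0.229}
    - {"tx":0,"ty":0,"tz":0,"twist":-0.229}

```text
t: 24.87
eef_pos: [0.4608, -0.0908, 0.14]
ee_rot: [3.141, -0.0, -0.051]
force: [0.3, -0.6, -0.4]
width: 0.0567
gripper_force: 0.0
```

```bash
python3 - <<'E'
from h import *
r=wlook("shaker2",(.4604,-.0905,-.05),0,"w2")
u=np.array([np.cos(r[2]),np.sin(r[2])])
plan((*(r[:2]+.04*u),-.02,r[2])); print(r[:2]-.04*u)
cal=calibration("top"); grab_frame("top")
for q in("shaker1","crate_shaker"):
  for o in regions_of(q,"top"):
    c=np.argwhere(o["region"]).mean(0)[::-1]; g=ground(c,cal,.03); z=.008 if g[1]<-.2 else 0
    if o["region"].sum()<4000: print(q,fit([("top",cal,o["region"])],BAR,[*g[:2],1.57 if abs(g[1])>.2 else 0,0],z))
E
```

```text
shaker2 wrist fit [ 0.4589 -0.0892 -0.0468  0.    ] 0.9584905660377359
t 25.0 pos [ 0.4605 -0.0906  0.14  ] rot [ 3.1415  0.     -0.051 ] q6 1.29
  call [ 0.153 -0.006  0.64 ] twist -0.001
[ 0.4189 -0.0873]
shaker1 (array([ 0.5815, -0.0158,  0.1804,  0.    ]), np.float64(0.9574984820886461))
shaker1 (array([ 0.6123, -0.2971,  1.6594,  0.008 ]), np.float64(0.9426345609065155))
shaker1 (array([ 0.7792, -0.1707,  0.6612,  0.    ]), np.float64(0.4783530370974317))
crate_shaker (array([ 0.3725, -0.3194,  1.5973,  0.008 ]), np.float64(0.8739042481456507))
```

Request:
arm_command:
  commands:
    - {"tx":0.153,"ty":-0.006,"tz":0.1,"twist":0}
    - {"tx":0.153,"ty":-0.006,"tz":0.25,"twist":0}
    - {"tx":0.153,"ty":-0.006,"tz":0.4,"twist":0}
    - {"tx":0.153,"ty":-0.006,"tz":0.52,"twist":0}
    - {"tx":0.153,"ty":-0.006,"tz":0.6,"twist":0}
    - {"tx":0.153,"ty":-0.006,"tz":0.64,"twist":0}
    - {"tx":0.153,"ty":-0.006,"tz":0.64,"twist":0}
    - {"tx":0.153,"ty":-0.006,"tz":0.64,"twist":0}

```text
t: 25.78
eef_pos: [0.499, -0.0905, -0.0196]
ee_rot: [3.141, 0.0, -0.047]
force: [-0.2, -0.1, 0.6]
width: 0.0573
gripper_force: 0.0
```

Request:
arm_command:
  commands:
    - {"tx":0,"ty":0,"tz":0,"twist":0}
    - {"tx":0,"ty":0,"tz":0,"twist":0}
    - {"tx":0,"ty":0,"tz":0,"twist":0}
    - {"tx":0,"ty":0,"tz":0,"twist":0}
    - {"tx":0,"ty":0,"tz":0,"twist":0}
    - {"tx":0,"ty":0,"tz":0,"twist":0}
    - {"tx":0,"ty":0,"tz":0,"twist":0}
    - {"tx":0,"ty":0,"tz":0,"twist":0}
  claw: 0.3
  grip_force: 4

```text
t: 26.45
eef_pos: [0.4996, -0.0904, -0.0189]
ee_rot: [-3.141, -0.002, -0.047]
force: [-0.6, -0.1, 6.6]
width: 0.0396
gripper_force: 4.0
```

Request:
arm_command:
  commands:
    - {"tx":0,"ty":0,"tz":-0.02,"twist":0}
    - {"tx":0,"ty":0,"tz":-0.04,"twist":0}
    - {"tx":0,"ty":0,"tz":-0.06,"twist":0}
    - {"tx":0,"ty":0,"tz":-0.08,"twist":0}
    - {"tx":0,"ty":0,"tz":-0.1,"twist":0}
    - {"tx":0,"ty":0,"tz":-0.12,"twist":0}
    - {"tx":0,"ty":0,"tz":-0.15,"twist":0}
    - {"tx":0,"ty":0,"tz":-0.15,"twist":0}

```text
t: 27.12
eef_pos: [0.4996, -0.0904, 0.0191]
ee_rot: [-3.141, -0.002, -0.047]
force: [1.3, -0.8, -0.3]
width: 0.0402
gripper_force: 4.0
```

Request:
arm_command:
  commands:
    - {"tx":0,"ty":0,"tz":0,"twist":0}
    - {"tx":0,"ty":0,"tz":0.04,"twist":0}
    - {"tx":0,"ty":0,"tz":0.08,"twist":0}
    - {"tx":0,"ty":0,"tz":0.12,"twist":0}
    - {"tx":0,"ty":0,"tz":0.135,"twist":0}
    - {"tx":0,"ty":0,"tz":0.15,"twist":0}
    - {"tx":0,"ty":0,"tz":0.15,"twist":0}
    - {"tx":0,"ty":0,"tz":0.15,"twist":0}

```text
t: 27.78
eef_pos: [0.4975, -0.0906, -0.0208]
ee_rot: [3.141, 0.002, -0.047]
force: [-0.4, -0.3, -2.4]
width: 0.0403
gripper_force: 4.0
```

Request:
arm_command:
  commands:
    - {"tx":0,"ty":0,"tz":0,"twist":0}
    - {"tx":0,"ty":0,"tz":0,"twist":0}
    - {"tx":0,"ty":0,"tz":0,"twist":0}
    - {"tx":0,"ty":0,"tz":0,"twist":0}
    - {"tx":-0.08,"ty":0,"tz":0,"twist":0}
    - {"tx":-0.16,"ty":0,"tz":0,"twist":0}
    - {"tx":-0.16,"ty":0,"tz":0,"twist":0}
    - {"tx":-0.16,"ty":0,"tz":0,"twist":0}
  claw: 0.65

```text
t: 28.45
eef_pos: [0.458, -0.0886, -0.0197]
ee_rot: [-3.142, -0.0, -0.047]
force: [0.6, 0.6, 0.2]
width: 0.0573
gripper_force: 0.0
```

Request:
arm_command:
  commands:
    - {"tx":0,"ty":0,"tz":0,"twist":0}
    - {"tx":0,"ty":0,"tz":0,"twist":0}
    - {"tx":0,"ty":0,"tz":0,"twist":0}
    - {"tx":0,"ty":0,"tz":0,"twist":0}
    - {"tx":0,"ty":0,"tz":0,"twist":0}
    - {"tx":0,"ty":0,"tz":0,"twist":0}
    - {"tx":0,"ty":0,"tz":0,"twist":0}
    - {"tx":0,"ty":0,"tz":0,"twist":0}
  claw: 0.3
  grip_force: 35

```text
t: 29.12
eef_pos: [0.4589, -0.0886, -0.02]
ee_rot: [-3.142, -0.0, -0.047]
force: [0.6, -0.4, 0.1]
width: 0.0398
gripper_force: 35.0
```

Request:
arm_command:
  commands:
    - {"tx":0,"ty":0,"tz":-0.03,"twist":0}
    - {"tx":0,"ty":0,"tz":-0.06,"twist":0}
    - {"tx":0,"ty":0,"tz":-0.1,"twist":0}
    - {"tx":0,"ty":0,"tz":-0.12,"twist":0}
    - {"tx":0,"ty":0,"tz":-0.12,"twist":0}
    - {"tx":0,"ty":0,"tz":-0.12,"twist":0}
    - {"tx":0,"ty":0,"tz":-0.12,"twist":0}
    - {"tx":0,"ty":0,"tz":-0.12,"twist":0}

```text
t: 29.78
eef_pos: [0.4582, -0.0887, 0.0097]
ee_rot: [3.141, 0.001, -0.047]
force: [-0.3, 0.6, -2.5]
width: 0.0397
gripper_force: 35.0
```

```bash
cat >>h.py <<'E'
def feel(n=8):
    M=[];J=[]
    for i in range(n):
        grab_frame("top"); s=get_state(); a=s["ee_rot"][2]; M.append([np.sin(a),-np.cos(a),0]@np.array(s["moment"])); J.append(s["joint_efforts"])
    print("M_toolY %.4f +- %.4f"%(np.mean(M),np.std(M)/n**.5),"J",np.mean(J,0),np.std(J,0),"q",s["q"],"pos",s["eef_pos"])
E
python3 -c "
from h import *
feel()"
```

```text
M_toolY 0.0466 +- 0.0144 J [ -0.002  -39.1196  20.3161   4.8901   0.0546   0.    ] [0.0011 0.0929 0.0129 0.002  0.0008 0.    ] q [ 0.2323  0.2253 -0.6654 -0.     -0.6803  1.2915] pos [ 0.4585 -0.0886  0.0099]
```

Request:
arm_command:
  commands:
    - {"tx":0,"ty":0,"tz":0.04,"twist":0}
    - {"tx":0,"ty":0,"tz":0.08,"twist":0}
    - {"tx":0,"ty":0,"tz":0.1,"twist":0}
    - {"tx":0,"ty":0,"tz":0.115,"twist":0}
    - {"tx":0,"ty":0,"tz":0.12,"twist":0}
    - {"tx":0,"ty":0,"tz":0.12,"twist":0}
    - {"tx":0,"ty":0,"tz":0.12,"twist":0}
    - {"tx":0,"ty":0,"tz":0.12,"twist":0}

```text
t: 30.85
eef_pos: [0.4589, -0.0886, -0.0198]
ee_rot: [-3.141, -0.0, -0.047]
force: [-0.5, 0.2, -2.3]
width: 0.0395
gripper_force: 35.0
```

Request:
arm_command:
  commands:
    - {"tx":0,"ty":0,"tz":0,"twist":0}
    - {"tx":0,"ty":0,"tz":0,"twist":0}
    - {"tx":0,"ty":0,"tz":0,"twist":0}
    - {"tx":0,"ty":0,"tz":0,"twist":0}
    - {"tx":-0.08,"ty":0,"tz":0,"twist":0}
    - {"tx":-0.16,"ty":0,"tz":0,"twist":0}
    - {"tx":-0.16,"ty":0,"tz":0,"twist":0}
    - {"tx":-0.16,"ty":0,"tz":0,"twist":0}
  claw: 0.65

```text
t: 31.52
eef_pos: [0.418, -0.0868, -0.0198]
ee_rot: [-3.142, -0.0, -0.047]
force: [0.1, 0.2, 0.3]
width: 0.0568
gripper_force: 0.0
```

Request:
arm_command:
  commands:
    - {"tx":0,"ty":0,"tz":0,"twist":0}
    - {"tx":0,"ty":0,"tz":0,"twist":0}
    - {"tx":0,"ty":0,"tz":0,"twist":0}
    - {"tx":0,"ty":0,"tz":0,"twist":0}
    - {"tx":0,"ty":0,"tz":0,"twist":0}
    - {"tx":0,"ty":0,"tz":0,"twist":0}
    - {"tx":0,"ty":0,"tz":0,"twist":0}
    - {"tx":0,"ty":0,"tz":0,"twist":0}
  claw: 0.3
  grip_force: 4

```text
t: 32.18
eef_pos: [0.4189, -0.0867, -0.02]
ee_rot: [-3.142, -0.0, -0.047]
force: [1.7, 0.4, 0.4]
width: 0.0402
gripper_force: 4.0
```

Request:
arm_command:
  commands:
    - {"tx":0,"ty":0,"tz":-0.02,"twist":0}
    - {"tx":0,"ty":0,"tz":-0.04,"twist":0}
    - {"tx":0,"ty":0,"tz":-0.06,"twist":0}
    - {"tx":0,"ty":0,"tz":-0.08,"twist":0}
    - {"tx":0,"ty":0,"tz":-0.1,"twist":0}
    - {"tx":0,"ty":0,"tz":-0.12,"twist":0}
    - {"tx":0,"ty":0,"tz":-0.15,"twist":0}
    - {"tx":0,"ty":0,"tz":-0.15,"twist":0}

```text
t: 32.85
eef_pos: [0.4194, -0.0866, 0.019]
ee_rot: [-3.141, -0.002, -0.047]
force: [-1.5, 0.1, 0.7]
width: 0.0403
gripper_force: 4.0
```

Request:
arm_command:
  commands:
    - {"tx":0,"ty":0,"tz":0,"twist":0}
    - {"tx":0,"ty":0,"tz":0.04,"twist":0}
    - {"tx":0,"ty":0,"tz":0.08,"twist":0}
    - {"tx":0,"ty":0,"tz":0.12,"twist":0}
    - {"tx":0,"ty":0,"tz":0.135,"twist":0}
    - {"tx":0,"ty":0,"tz":0.15,"twist":0}
    - {"tx":0,"ty":0,"tz":0.15,"twist":0}
    - {"tx":0,"ty":0,"tz":0.15,"twist":0}

```text
t: 33.52
eef_pos: [0.4187, -0.0867, -0.02]
ee_rot: [3.142, 0.0, -0.047]
force: [0.1, -0.7, -1.1]
width: 0.0399
gripper_force: 4.0
```

Request:
arm_command:
  commands:
    - {"tx":0,"ty":0,"tz":0,"twist":0}
    - {"tx":0,"ty":0,"tz":0,"twist":0}
    - {"tx":0,"ty":0,"tz":0,"twist":0}
    - {"tx":0,"ty":0,"tz":0,"twist":0}
    - {"tx":0.08,"ty":0,"tz":0,"twist":0}
    - {"tx":0.16,"ty":0,"tz":0,"twist":0}
    - {"tx":0.16,"ty":0,"tz":0,"twist":0}
    - {"tx":0.16,"ty":0,"tz":0,"twist":0}
  claw: 0.65

```text
t: 34.18
eef_pos: [0.4594, -0.0885, -0.02]
ee_rot: [-3.141, -0.0, -0.047]
force: [-0.4, 0.7, -0.0]
width: 0.057
gripper_force: 0.0
```

Request:
arm_command:
  commands:
    - {"tx":0,"ty":0,"tz":0,"twist":0}
    - {"tx":0,"ty":0,"tz":0,"twist":0}
    - {"tx":0,"ty":0,"tz":0,"twist":0}
    - {"tx":0,"ty":0,"tz":0,"twist":0}
    - {"tx":0,"ty":0,"tz":0,"twist":0}
    - {"tx":0,"ty":0,"tz":0,"twist":0}
    - {"tx":0,"ty":0,"tz":0,"twist":0}
    - {"tx":0,"ty":0,"tz":0,"twist":0}
  claw: 0.3
  grip_force: 35

```text
t: 34.85
eef_pos: [0.458, -0.0887, -0.02]
ee_rot: [3.141, 0.001, -0.047]
force: [-3.9, 0.6, 5.7]
width: 0.0397
gripper_force: 35.0
```

Request:
arm_command:
  commands:
    - {"tx":0,"ty":0,"tz":-0.03,"twist":0}
    - {"tx":0,"ty":0,"tz":-0.06,"twist":0}
    - {"tx":0,"ty":0,"tz":-0.1,"twist":0}
    - {"tx":0,"ty":0,"tz":-0.12,"twist":0}
    - {"tx":0,"ty":0,"tz":-0.12,"twist":0}
    - {"tx":0,"ty":0,"tz":-0.12,"twist":0}
    - {"tx":0,"ty":0,"tz":-0.12,"twist":0}
    - {"tx":0,"ty":0,"tz":-0.12,"twist":0}

```text
t: 35.52
eef_pos: [0.4583, -0.0887, 0.0097]
ee_rot: [3.141, 0.001, -0.047]
force: [0.5, -0.3, -1.8]
width: 0.0399
gripper_force: 35.0
```

```bash
python3 -c "
from h import *
feel()"
```

```text
M_toolY 0.0063 +- 0.0157 J [ -0.0028 -39.1542  20.363    4.8988   0.0977  -0.    ] [0.0014 0.0925 0.016  0.0022 0.0018 0.    ] q [ 0.2323  0.2253 -0.6655 -0.     -0.6803  1.2915] pos [ 0.4585 -0.0886  0.0099]
```

```bash
python3 - <<'E'
from h import *
plan((.606,.3119,.08,-1.491))
E
```

```text
t 35.9 pos [ 0.4585 -0.0886  0.0099] rot [ 3.1415  0.0002 -0.047 ] q6 1.29
  call [ 0.257 -0.814 -0.14 ] twist 0.23
  call [-0.345 -0.781 -0.14 ] twist 0.23
```

Request:
arm_command:
  commands:
    - {"tx":0,"ty":0,"tz":-0.16,"twist":0}
    - {"tx":0,"ty":0,"tz":-0.28,"twist":0}
    - {"tx":0.257,"ty":-0.814,"tz":-0.28,"twist":0.23}
    - {"tx":0.257,"ty":-0.814,"tz":-0.28,"twist":0.23}
    - {"tx":0.257,"ty":-0.814,"tz":-0.28,"twist":0.23}
    - {"tx":0.257,"ty":-0.814,"tz":-0.28,"twist":0.23}
    - {"tx":0.257,"ty":-0.814,"tz":-0.28,"twist":0.23}
    - {"tx":0.257,"ty":-0.814,"tz":-0.28,"twist":0.23}

```text
t: 36.58
eef_pos: [0.5346, 0.1162, 0.0802]
ee_rot: [-3.139, -0.001, -0.772]
force: [1.3, -0.2, -1.5]
width: 0.0395
gripper_force: 35.0
```

Request:
arm_command:
  commands:
    - {"tx":-0.345,"ty":-0.781,"tz":0,"twist":0.23}
    - {"tx":-0.345,"ty":-0.781,"tz":0,"twist":0.23}
    - {"tx":-0.345,"ty":-0.781,"tz":0,"twist":0.23}
    - {"tx":-0.345,"ty":-0.781,"tz":0,"twist":0.23}
    - {"tx":-0.345,"ty":-0.781,"tz":0,"twist":0.23}
    - {"tx":-0.345,"ty":-0.781,"tz":0,"twist":0.23}
    - {"tx":-0.345,"ty":-0.781,"tz":0,"twist":0.23}
    - {"tx":-0.345,"ty":-0.781,"tz":0,"twist":0.23}

```text
t: 37.25
eef_pos: [0.6053, 0.3123, 0.0788]
ee_rot: [3.14, -0.001, -1.488]
force: [-0.7, -0.6, -2.6]
width: 0.0399
gripper_force: 35.0
```

```bash
python3 - <<'E'
from h import *
plan((.606,.3119,.005,-1.491),(.606,.3119,.14,-1.491),(.5815,-.0158,.14,.18))
E
```

```text
t 37.2 pos [0.6053 0.3123 0.0788] rot [ 3.14   -0.001  -1.4879] q6 -0.68
  call [ 0.002 -0.003  0.295] twist 0.001
  call [ 0.   -0.   -0.54] twist -0.0
  call [ 0.649  0.101 -0.   ] twist -0.266
  call [ 0.361  0.549 -0.   ] twist -0.266
```

Request:
arm_command:
  commands:
    - {"tx":0,"ty":0,"tz":0.1,"twist":0}
    - {"tx":0,"ty":0,"tz":0.2,"twist":0}
    - {"tx":0,"ty":0,"tz":0.26,"twist":0}
    - {"tx":0,"ty":0,"tz":0.28,"twist":0}
    - {"tx":0,"ty":0,"tz":0.296,"twist":0}
    - {"tx":0,"ty":0,"tz":0.296,"twist":0}
    - {"tx":0,"ty":0,"tz":0.296,"twist":0}
    - {"tx":0,"ty":0,"tz":0.296,"twist":0}

```text
t: 37.92
eef_pos: [0.6067, 0.3124, 0.0075]
ee_rot: [-3.14, 0.001, -1.49]
force: [0.2, 1.0, -2.0]
width: 0.0398
gripper_force: 35.0
```

Request:
arm_command:
  commands:
    - {"tx":0,"ty":0,"tz":0,"twist":0}
    - {"tx":0,"ty":0,"tz":0,"twist":0}
    - {"tx":0,"ty":0,"tz":0,"twist":0}
    - {"tx":0,"ty":0,"tz":0,"twist":0}
    - {"tx":0,"ty":0,"tz":-0.15,"twist":0}
    - {"tx":0,"ty":0,"tz":-0.3,"twist":0}
    - {"tx":0,"ty":0,"tz":-0.45,"twist":0}
    - {"tx":0,"ty":0,"tz":-0.54,"twist":0}
  claw: 0.65

```text
t: 38.58
eef_pos: [0.6075, 0.3128, 0.146]
ee_rot: [-3.137, 0.002, -1.49]
force: [2.1, 0.6, 1.0]
width: 0.0569
gripper_force: 0.0
```

Request:
arm_command:
  commands:
    - {"tx":0.649,"ty":0.101,"tz":0,"twist":-0.266}
    - {"tx":0.649,"ty":0.101,"tz":0,"twist":-0.266}
    - {"tx":0.649,"ty":0.101,"tz":0,"twist":-0.266}
    - {"tx":0.649,"ty":0.101,"tz":0,"twist":-0.266}
    - {"tx":0.649,"ty":0.101,"tz":0,"twist":-0.266}
    - {"tx":0.649,"ty":0.101,"tz":0,"twist":-0.266}
    - {"tx":0.649,"ty":0.101,"tz":0,"twist":-0.266}
    - {"tx":0.649,"ty":0.101,"tz":0,"twist":-0.266}

```text
t: 39.25
eef_pos: [0.5939, 0.1479, 0.1415]
ee_rot: [-3.141, -0.0, -0.652]
force: [0.1, 0.6, 0.7]
width: 0.0567
gripper_force: 0.0
```

Request:
arm_command:
  commands:
    - {"tx":0.361,"ty":0.549,"tz":0,"twist":-0.266}
    - {"tx":0.361,"ty":0.549,"tz":0,"twist":-0.266}
    - {"tx":0.361,"ty":0.549,"tz":0,"twist":-0.266}
    - {"tx":0.361,"ty":0.549,"tz":0,"twist":-0.266}
    - {"tx":0.361,"ty":0.549,"tz":0,"twist":-0.266}
    - {"tx":0.361,"ty":0.549,"tz":0,"twist":-0.266}
    - {"tx":0.361,"ty":0.549,"tz":0,"twist":-0.266}
    - {"tx":0.361,"ty":0.549,"tz":0,"twist":-0.266}

```text
t: 39.92
eef_pos: [0.5818, -0.0158, 0.1412]
ee_rot: [-3.142, -0.0, 0.182]
force: [-0.2, -0.1, 0.2]
width: 0.0572
gripper_force: 0.0
```

```bash
python3 - <<'E'
from h import *
r=wlook("shaker3",(.5815,-.0158,.18),0,"w3")
u=np.array([np.cos(r[2]),np.sin(r[2])])
plan((*(r[:2]+.04*u),-.02,r[2]))
E
```

```text
shaker3 wrist fit [ 0.5813 -0.0146  0.1729  0.    ] 0.9481171548117154
t 40.0 pos [ 0.5818 -0.0154  0.1411] rot [-3.1416 -0.0002  0.1755] q6 1.44
  call [ 0.158 -0.003  0.644] twist 0.001
```

Request:
arm_command:
  commands:
    - {"tx":0.158,"ty":-0.003,"tz":0.1,"twist":0}
    - {"tx":0.158,"ty":-0.003,"tz":0.25,"twist":0}
    - {"tx":0.158,"ty":-0.003,"tz":0.4,"twist":0}
    - {"tx":0.158,"ty":-0.003,"tz":0.52,"twist":0}
    - {"tx":0.158,"ty":-0.003,"tz":0.6,"twist":0}
    - {"tx":0.158,"ty":-0.003,"tz":0.644,"twist":0}
    - {"tx":0.158,"ty":-0.003,"tz":0.644,"twist":0}
    - {"tx":0.158,"ty":-0.003,"tz":0.644,"twist":0}

```text
t: 40.68
eef_pos: [0.6209, -0.0075, -0.0197]
ee_rot: [3.141, 0.0, 0.18]
force: [0.0, 0.0, 1.1]
width: 0.0571
gripper_force: 0.0
```

Request:
arm_command:
  commands:
    - {"tx":0,"ty":0,"tz":0,"twist":0}
    - {"tx":0,"ty":0,"tz":0,"twist":0}
    - {"tx":0,"ty":0,"tz":0,"twist":0}
    - {"tx":0,"ty":0,"tz":0,"twist":0}
    - {"tx":0,"ty":0,"tz":0,"twist":0}
    - {"tx":0,"ty":0,"tz":0,"twist":0}
    - {"tx":0,"ty":0,"tz":0,"twist":0}
    - {"tx":0,"ty":0,"tz":0,"twist":0}
  claw: 0.3
  grip_force: 4

```text
t: 41.35
eef_pos: [0.6214, -0.0075, -0.0186]
ee_rot: [-3.142, -0.002, 0.181]
force: [-1.1, 0.5, 6.1]
width: 0.0399
gripper_force: 4.0
```

Request:
arm_command:
  commands:
    - {"tx":0,"ty":0,"tz":-0.02,"twist":0}
    - {"tx":0,"ty":0,"tz":-0.04,"twist":0}
    - {"tx":0,"ty":0,"tz":-0.06,"twist":0}
    - {"tx":0,"ty":0,"tz":-0.08,"twist":0}
    - {"tx":0,"ty":0,"tz":-0.1,"twist":0}
    - {"tx":0,"ty":0,"tz":-0.12,"twist":0}
    - {"tx":0,"ty":0,"tz":-0.15,"twist":0}
    - {"tx":0,"ty":0,"tz":-0.15,"twist":0}

```text
t: 42.02
eef_pos: [0.6216, -0.0076, 0.0193]
ee_rot: [3.141, -0.002, 0.181]
force: [0.9, 0.1, 0.1]
width: 0.04
gripper_force: 4.0
```

Request:
arm_command:
  commands:
    - {"tx":0,"ty":0,"tz":0,"twist":0}
    - {"tx":0,"ty":0,"tz":0.04,"twist":0}
    - {"tx":0,"ty":0,"tz":0.08,"twist":0}
    - {"tx":0,"ty":0,"tz":0.12,"twist":0}
    - {"tx":0,"ty":0,"tz":0.135,"twist":0}
    - {"tx":0,"ty":0,"tz":0.15,"twist":0}
    - {"tx":0,"ty":0,"tz":0.15,"twist":0}
    - {"tx":0,"ty":0,"tz":0.15,"twist":0}

```text
t: 42.68
eef_pos: [0.6195, -0.0079, -0.0209]
ee_rot: [3.142, 0.002, 0.181]
force: [-0.7, -0.6, -0.8]
width: 0.0401
gripper_force: 4.0
```

Request:
arm_command:
  commands:
    - {"tx":0,"ty":0,"tz":0,"twist":0}
    - {"tx":0,"ty":0,"tz":0,"twist":0}
    - {"tx":0,"ty":0,"tz":0,"twist":0}
    - {"tx":0,"ty":0,"tz":0,"twist":0}
    - {"tx":-0.08,"ty":0,"tz":0,"twist":0}
    - {"tx":-0.16,"ty":0,"tz":0,"twist":0}
    - {"tx":-0.16,"ty":0,"tz":0,"twist":0}
    - {"tx":-0.16,"ty":0,"tz":0,"twist":0}
  claw: 0.65

```text
t: 43.35
eef_pos: [0.5805, -0.0151, -0.0195]
ee_rot: [-3.142, -0.0, 0.181]
force: [0.5, 0.4, 0.2]
width: 0.0567
gripper_force: 0.0
```

Request:
arm_command:
  commands:
    - {"tx":0,"ty":0,"tz":0,"twist":0}
    - {"tx":0,"ty":0,"tz":0,"twist":0}
    - {"tx":0,"ty":0,"tz":0,"twist":0}
    - {"tx":0,"ty":0,"tz":0,"twist":0}
    - {"tx":0,"ty":0,"tz":0,"twist":0}
    - {"tx":0,"ty":0,"tz":0,"twist":0}
    - {"tx":0,"ty":0,"tz":0,"twist":0}
    - {"tx":0,"ty":0,"tz":0,"twist":0}
  claw: 0.3
  grip_force: 35

```text
t: 44.02
eef_pos: [0.5813, -0.0149, -0.02]
ee_rot: [-3.142, -0.0, 0.181]
force: [1.0, -0.0, -1.0]
width: 0.0396
gripper_force: 35.0
```

Request:
arm_command:
  commands:
    - {"tx":0,"ty":0,"tz":-0.03,"twist":0}
    - {"tx":0,"ty":0,"tz":-0.06,"twist":0}
    - {"tx":0,"ty":0,"tz":-0.1,"twist":0}
    - {"tx":0,"ty":0,"tz":-0.12,"twist":0}
    - {"tx":0,"ty":0,"tz":-0.12,"twist":0}
    - {"tx":0,"ty":0,"tz":-0.12,"twist":0}
    - {"tx":0,"ty":0,"tz":-0.12,"twist":0}
    - {"tx":0,"ty":0,"tz":-0.12,"twist":0}

```text
t: 44.68
eef_pos: [0.5807, -0.015, 0.0097]
ee_rot: [-3.142, 0.001, 0.181]
force: [0.1, 0.6, -3.2]
width: 0.0397
gripper_force: 35.0
```

```bash
python3 -c "
from h import *
feel()"
```

```text
M_toolY 0.0329 +- 0.0090 J [ -0.0015 -54.0151  22.5647   5.4288   0.0511  -0.    ] [0.0016 0.1011 0.0207 0.0029 0.0009 0.    ] q [ 0.3106  0.3836 -0.4145  0.     -0.7729  1.441 ] pos [ 0.5811 -0.0149  0.0099]
```

Request:
arm_command:
  commands:
    - {"tx":0,"ty":0,"tz":0.04,"twist":0}
    - {"tx":0,"ty":0,"tz":0.08,"twist":0}
    - {"tx":0,"ty":0,"tz":0.1,"twist":0}
    - {"tx":0,"ty":0,"tz":0.115,"twist":0}
    - {"tx":0,"ty":0,"tz":0.12,"twist":0}
    - {"tx":0,"ty":0,"tz":0.12,"twist":0}
    - {"tx":0,"ty":0,"tz":0.12,"twist":0}
    - {"tx":0,"ty":0,"tz":0.12,"twist":0}

```text
t: 45.75
eef_pos: [0.5808, -0.0151, -0.0201]
ee_rot: [3.141, 0.001, 0.181]
force: [-2.8, 0.6, 1.7]
width: 0.0394
gripper_force: 35.0
```

Request:
arm_command:
  commands:
    - {"tx":0,"ty":0,"tz":0,"twist":0}
    - {"tx":0,"ty":0,"tz":0,"twist":0}
    - {"tx":0,"ty":0,"tz":0,"twist":0}
    - {"tx":0,"ty":0,"tz":0,"twist":0}
    - {"tx":-0.08,"ty":0,"tz":0,"twist":0}
    - {"tx":-0.16,"ty":0,"tz":0,"twist":0}
    - {"tx":-0.16,"ty":0,"tz":0,"twist":0}
    - {"tx":-0.16,"ty":0,"tz":0,"twist":0}
  claw: 0.65

```text
t: 46.42
eef_pos: [0.5413, -0.0222, -0.0197]
ee_rot: [-3.142, -0.0, 0.181]
force: [-0.1, 0.1, -0.2]
width: 0.057
gripper_force: 0.0
```

Request:
arm_command:
  commands:
    - {"tx":0,"ty":0,"tz":0,"twist":0}
    - {"tx":0,"ty":0,"tz":0,"twist":0}
    - {"tx":0,"ty":0,"tz":0,"twist":0}
    - {"tx":0,"ty":0,"tz":0,"twist":0}
    - {"tx":0,"ty":0,"tz":0,"twist":0}
    - {"tx":0,"ty":0,"tz":0,"twist":0}
    - {"tx":0,"ty":0,"tz":0,"twist":0}
    - {"tx":0,"ty":0,"tz":0,"twist":0}
  claw: 0.3
  grip_force: 4

```text
t: 47.08
eef_pos: [0.542, -0.0221, -0.02]
ee_rot: [-3.142, -0.0, 0.181]
force: [0.7, -0.2, -1.1]
width: 0.0397
gripper_force: 4.0
```

Request:
arm_command:
  commands:
    - {"tx":0,"ty":0,"tz":-0.02,"twist":0}
    - {"tx":0,"ty":0,"tz":-0.04,"twist":0}
    - {"tx":0,"ty":0,"tz":-0.06,"twist":0}
    - {"tx":0,"ty":0,"tz":-0.08,"twist":0}
    - {"tx":0,"ty":0,"tz":-0.1,"twist":0}
    - {"tx":0,"ty":0,"tz":-0.12,"twist":0}
    - {"tx":0,"ty":0,"tz":-0.15,"twist":0}
    - {"tx":0,"ty":0,"tz":-0.15,"twist":0}

```text
t: 47.75
eef_pos: [0.5426, -0.022, 0.0192]
ee_rot: [3.142, -0.002, 0.181]
force: [-1.0, -0.7, 1.2]
width: 0.04
gripper_force: 4.0
```

Request:
arm_command:
  commands:
    - {"tx":0,"ty":0,"tz":0,"twist":0}
    - {"tx":0,"ty":0,"tz":0.04,"twist":0}
    - {"tx":0,"ty":0,"tz":0.08,"twist":0}
    - {"tx":0,"ty":0,"tz":0.12,"twist":0}
    - {"tx":0,"ty":0,"tz":0.135,"twist":0}
    - {"tx":0,"ty":0,"tz":0.15,"twist":0}
    - {"tx":0,"ty":0,"tz":0.15,"twist":0}
    - {"tx":0,"ty":0,"tz":0.15,"twist":0}

```text
t: 48.42
eef_pos: [0.5417, -0.0222, -0.0205]
ee_rot: [3.141, 0.001, 0.181]
force: [-0.5, -0.7, -1.2]
width: 0.0401
gripper_force: 4.0
```

Request:
arm_command:
  commands:
    - {"tx":0,"ty":0,"tz":0,"twist":0}
    - {"tx":0,"ty":0,"tz":0,"twist":0}
    - {"tx":0,"ty":0,"tz":0,"twist":0}
    - {"tx":0,"ty":0,"tz":0,"twist":0}
    - {"tx":0.08,"ty":0,"tz":0,"twist":0}
    - {"tx":0.16,"ty":0,"tz":0,"twist":0}
    - {"tx":0.16,"ty":0,"tz":0,"twist":0}
    - {"tx":0.16,"ty":0,"tz":0,"twist":0}
  claw: 0.65

```text
t: 49.08
eef_pos: [0.5819, -0.0148, -0.0201]
ee_rot: [-3.142, -0.0, 0.181]
force: [-0.2, 0.2, 0.2]
width: 0.057
gripper_force: 0.0
```

Request:
arm_command:
  commands:
    - {"tx":0,"ty":0,"tz":0,"twist":0}
    - {"tx":0,"ty":0,"tz":0,"twist":0}
    - {"tx":0,"ty":0,"tz":0,"twist":0}
    - {"tx":0,"ty":0,"tz":0,"twist":0}
    - {"tx":0,"ty":0,"tz":0,"twist":0}
    - {"tx":0,"ty":0,"tz":0,"twist":0}
    - {"tx":0,"ty":0,"tz":0,"twist":0}
    - {"tx":0,"ty":0,"tz":0,"twist":0}
  claw: 0.3
  grip_force: 35

```text
t: 49.75
eef_pos: [0.5806, -0.0151, -0.0199]
ee_rot: [3.142, 0.001, 0.181]
force: [-3.3, 1.3, 3.4]
width: 0.0396
gripper_force: 35.0
```

Request:
arm_command:
  commands:
    - {"tx":0,"ty":0,"tz":-0.03,"twist":0}
    - {"tx":0,"ty":0,"tz":-0.06,"twist":0}
    - {"tx":0,"ty":0,"tz":-0.1,"twist":0}
    - {"tx":0,"ty":0,"tz":-0.12,"twist":0}
    - {"tx":0,"ty":0,"tz":-0.12,"twist":0}
    - {"tx":0,"ty":0,"tz":-0.12,"twist":0}
    - {"tx":0,"ty":0,"tz":-0.12,"twist":0}
    - {"tx":0,"ty":0,"tz":-0.12,"twist":0}

```text
t: 50.42
eef_pos: [0.5808, -0.015, 0.0096]
ee_rot: [-3.142, 0.001, 0.181]
force: [1.5, 0.3, -2.6]
width: 0.0399
gripper_force: 35.0
```

```bash
python3 -c "
from h import *
feel()
plan((.58,-.015,.07,.173))"
```

```text
M_toolY -0.0041 +- 0.0064 J [ -0.0017 -54.0467  22.6065   5.4328   0.0919   0.    ] [0.0011 0.0994 0.0225 0.0031 0.0013 0.    ] q [ 0.3105  0.3837 -0.4145  0.     -0.7729  1.441 ] pos [ 0.5811 -0.015   0.0099]
t 50.8 pos [ 0.5811 -0.015   0.0099] rot [3.1415 0.0002 0.1807] q6 1.44
  call [-0.004 -0.001 -0.241] twist 0.002
```

```bash
python3 - <<'E'
from h import *
plan((.581,-.015,.08,.1807),(.5233,.3053,.08,-1.491))
E
```

```text
t 50.8 pos [ 0.5811 -0.015   0.0099] rot [3.1415 0.0002 0.1807] q6 1.44
  call [-0.     0.    -0.281] twist -0.0
  call [ 0.002 -0.651 -0.   ] twist 0.266
  call [-0.482 -0.438 -0.   ] twist 0.266
```

Request:
arm_command:
  commands:
    - {"tx":0,"ty":0,"tz":-0.16,"twist":0}
    - {"tx":0,"ty":0,"tz":-0.28,"twist":0}
    - {"tx":0.002,"ty":-0.651,"tz":-0.28,"twist":0.23}
    - {"tx":0.002,"ty":-0.651,"tz":-0.28,"twist":0.23}
    - {"tx":0.002,"ty":-0.651,"tz":-0.28,"twist":0.23}
    - {"tx":0.002,"ty":-0.651,"tz":-0.28,"twist":0.23}
    - {"tx":0.002,"ty":-0.651,"tz":-0.28,"twist":0.23}
    - {"tx":0.002,"ty":-0.651,"tz":-0.28,"twist":0.23}

```text
t: 51.48
eef_pos: [0.552, 0.1483, 0.0802]
ee_rot: [-3.141, -0.0, -0.532]
force: [0.2, -1.5, -2.1]
width: 0.0397
gripper_force: 35.0
```

```bash
python3 - <<'E'
from h import *
plan((.5233,.3053,.08,-1.491))
E
```

```text
t 51.5 pos [0.552  0.1483 0.0802] rot [-3.1407 -0.0002 -0.5319] q6 0.43
  call [-0.209 -0.241  0.   ] twist 0.153
  call [-0.297 -0.118  0.   ] twist 0.153
```

Request:
arm_command:
  commands:
    - {"tx":-0.418,"ty":-0.482,"tz":0,"twist":0.305}
    - {"tx":-0.418,"ty":-0.482,"tz":0,"twist":0.305}
    - {"tx":-0.418,"ty":-0.482,"tz":0,"twist":0.305}
    - {"tx":-0.418,"ty":-0.482,"tz":0,"twist":0.305}
    - {"tx":-0.418,"ty":-0.482,"tz":0,"twist":0.305}
    - {"tx":-0.418,"ty":-0.482,"tz":0,"twist":0.305}
    - {"tx":-0.418,"ty":-0.482,"tz":0,"twist":0.305}
    - {"tx":-0.418,"ty":-0.482,"tz":0,"twist":0.305}

```text
t: 52.15
eef_pos: [0.5226, 0.3024, 0.0797]
ee_rot: [3.141, -0.0, -1.493]
force: [-0.1, 0.2, -1.9]
width: 0.0393
gripper_force: 35.0
```

Request:
arm_command:
  commands:
    - {"tx":0,"ty":0,"tz":0.1,"twist":0}
    - {"tx":0,"ty":0,"tz":0.2,"twist":0}
    - {"tx":0,"ty":0,"tz":0.26,"twist":0}
    - {"tx":0,"ty":0,"tz":0.28,"twist":0}
    - {"tx":0,"ty":0,"tz":0.298,"twist":0}
    - {"tx":0,"ty":0,"tz":0.298,"twist":0}
    - {"tx":0,"ty":0,"tz":0.298,"twist":0}
    - {"tx":0,"ty":0,"tz":0.298,"twist":0}

```text
t: 52.82
eef_pos: [0.5237, 0.3027, 0.0067]
ee_rot: [-3.14, 0.001, -1.487]
force: [-1.0, 1.1, -1.6]
width: 0.0398
gripper_force: 35.0
```

Request:
arm_command:
  commands:
    - {"tx":0,"ty":0,"tz":0,"twist":0}
    - {"tx":0,"ty":0,"tz":0,"twist":0}
    - {"tx":0,"ty":0,"tz":0,"twist":0}
    - {"tx":0,"ty":0,"tz":0,"twist":0}
    - {"tx":0,"ty":0,"tz":-0.15,"twist":0}
    - {"tx":0,"ty":0,"tz":-0.3,"twist":0}
    - {"tx":0,"ty":0,"tz":-0.45,"twist":0}
    - {"tx":0,"ty":0,"tz":-0.54,"twist":0}
  claw: 0.65

```text
t: 53.48
eef_pos: [0.5244, 0.3029, 0.1451]
ee_rot: [-3.137, 0.002, -1.487]
force: [1.0, 0.2, 0.2]
width: 0.0571
gripper_force: 0.0
```

```bash
python3 - <<'E'
from h import *
plan((.369,.2965,.14,-1.491))
E
```

```text
t 53.5 pos [0.5244 0.3029 0.1451] rot [-3.1374  0.0024 -1.4869] q6 -0.76
  call [-0.027  0.622  0.021] twist 0.001
```

Request:
arm_command:
  commands:
    - {"tx":-0.027,"ty":0.622,"tz":0.02,"twist":0}
    - {"tx":-0.027,"ty":0.622,"tz":0.02,"twist":0}
    - {"tx":-0.027,"ty":0.622,"tz":0.02,"twist":0}
    - {"tx":-0.027,"ty":0.622,"tz":0.02,"twist":0}
    - {"tx":-0.027,"ty":0.622,"tz":0.02,"twist":0}
    - {"tx":-0.027,"ty":0.622,"tz":0.02,"twist":0}
    - {"tx":-0.027,"ty":0.622,"tz":0.02,"twist":0}
    - {"tx":-0.027,"ty":0.622,"tz":0.02,"twist":0}

```text
t: 54.15
eef_pos: [0.3682, 0.2962, 0.1357]
ee_rot: [-3.141, 0.0, -1.488]
force: [-0.3, 0.4, 0.5]
width: 0.057
gripper_force: 0.0
```

```bash
python3 - <<'E'
from h import *
r=wlook("board_shaker",(.369,.30,1.65),.024,"w4")
plan((*r[:2],.004,r[2]-np.pi))
E
```

```text
not seenTraceback (most recent call last):
  File "<stdin>", line 3, in <module>
TypeError: 'NoneType' object is not subscriptable
```

View pics/w4.png

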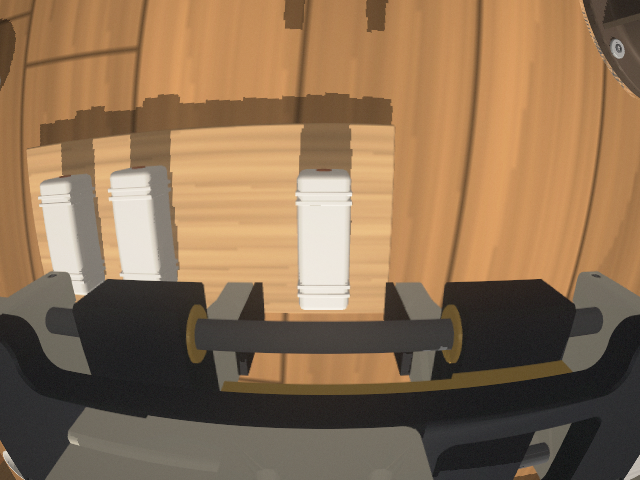

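```bash
python3 - <<'E'
from h import *
for q in("shaker1","board_shaker"):
    r=wlook(q,(.369,.295,1.65),.024)
    if r is not None: plan((*r[:2],.004,r[2]-np.pi)); break
E
```

```text
not seen
board_shaker wrist fit [0.3688 0.3027 1.6505 0.024 ] 0.9411951080413155
t 54.5 pos [0.3679 0.2956 0.1352] rot [ 3.1412 -0.0007 -1.4883] q6 -1.01
  call [-0.028 -0.006  0.525] twist 0.001
```

Request:
arm_command:
  commands:
    - {"tx":-0.028,"ty":-0.006,"tz":0.1,"twist":0}
    - {"tx":-0.028,"ty":-0.006,"tz":0.2,"twist":0}
    - {"tx":-0.028,"ty":-0.006,"tz":0.3,"twist":0}
    - {"tx":-0.028,"ty":-0.006,"tz":0.4,"twist":0}
    - {"tx":-0.028,"ty":-0.006,"tz":0.46,"twist":0}
    - {"tx":-0.028,"ty":-0.006,"tz":0.493,"twist":0}
    - {"tx":-0.028,"ty":-0.006,"tz":0.493,"twist":0}
    - {"tx":-0.028,"ty":-0.006,"tz":0.493,"twist":0}

```text
t: 55.12
eef_pos: [0.3687, 0.303, 0.0124]
ee_rot: [3.141, -0.001, -1.487]
force: [-0.0, -0.1, -0.2]
width: 0.0573
gripper_force: 0.0
```

Request:
arm_command:
  commands:
    - {"tx":0,"ty":0,"tz":0,"twist":0}
    - {"tx":0,"ty":0,"tz":0,"twist":0}
    - {"tx":0,"ty":0,"tz":0,"twist":0}
    - {"tx":0,"ty":0,"tz":0,"twist":0}
    - {"tx":0,"ty":0,"tz":0,"twist":0}
    - {"tx":0,"ty":0,"tz":0,"twist":0}
    - {"tx":0,"ty":0,"tz":0,"twist":0}
    - {"tx":0,"ty":0,"tz":0,"twist":0}
  claw: 0.3
  grip_force: 35

```text
t: 55.78
eef_pos: [0.3687, 0.3035, 0.0131]
ee_rot: [-3.141, 0.001, -1.487]
force: [-2.2, -0.1, 6.5]
width: 0.0393
gripper_force: 35.0
```

Request:
arm_command:
  commands:
    - {"tx":0,"ty":0,"tz":-0.06,"twist":0}
    - {"tx":0,"ty":0,"tz":-0.14,"twist":0}
    - {"tx":0,"ty":0,"tz":-0.22,"twist":0}
    - {"tx":0,"ty":0,"tz":-0.28,"twist":0}
    - {"tx":0,"ty":0,"tz":-0.28,"twist":0}
    - {"tx":0,"ty":0,"tz":-0.28,"twist":0}
    - {"tx":0,"ty":0,"tz":-0.28,"twist":0}
    - {"tx":0,"ty":0,"tz":-0.28,"twist":0}

```text
t: 56.45
eef_pos: [0.3678, 0.3021, 0.0811]
ee_rot: [3.14, -0.002, -1.488]
force: [-0.1, -0.5, -2.4]
width: 0.0396
gripper_force: 35.0
```

Request:
arm_command:
  commands:
    - {"tx":0.978,"ty":-0.284,"tz":0,"twist":0}
    - {"tx":0.978,"ty":-0.284,"tz":0,"twist":0}
    - {"tx":0.978,"ty":-0.284,"tz":0,"twist":0}
    - {"tx":0.978,"ty":-0.284,"tz":0,"twist":0}
    - {"tx":0.978,"ty":-0.284,"tz":0,"twist":0}
    - {"tx":0.978,"ty":-0.284,"tz":0,"twist":0}
    - {"tx":0.978,"ty":-0.284,"tz":0,"twist":0}
    - {"tx":0.978,"ty":-0.284,"tz":0,"twist":0}

```text
t: 57.12
eef_pos: [0.4592, 0.0623, 0.0811]
ee_rot: [3.139, -0.001, -1.492]
force: [1.0, 0.6, -1.9]
width: 0.0395
gripper_force: 35.0
```

Request:
arm_command:
  commands:
    - {"tx":0,"ty":0,"tz":0.1,"twist":0}
    - {"tx":0,"ty":0,"tz":0.2,"twist":0}
    - {"tx":0,"ty":0,"tz":0.3,"twist":0}
    - {"tx":0,"ty":0,"tz":0.345,"twist":0}
    - {"tx":0,"ty":0,"tz":0.37,"twist":0}
    - {"tx":0,"ty":0,"tz":0.37,"twist":0}
    - {"tx":0,"ty":0,"tz":0.37,"twist":0}
    - {"tx":0,"ty":0,"tz":0.37,"twist":0}

```text
t: 57.78
eef_pos: [0.4596, 0.0659, -0.0102]
ee_rot: [-3.141, 0.0, -1.486]
force: [0.3, -0.3, -1.4]
width: 0.0399
gripper_force: 35.0
```

Request:
arm_command:
  commands:
    - {"tx":0,"ty":0,"tz":0,"twist":0}
    - {"tx":0,"ty":0,"tz":0,"twist":0}
    - {"tx":0,"ty":0,"tz":0,"twist":0}
    - {"tx":0,"ty":0,"tz":0,"twist":0}
    - {"tx":0,"ty":0,"tz":-0.15,"twist":0}
    - {"tx":0,"ty":0,"tz":-0.3,"twist":0}
    - {"tx":0,"ty":0,"tz":-0.45,"twist":0}
    - {"tx":0,"ty":0,"tz":-0.6,"twist":0}
  claw: 0.57

```text
t: 58.45
eef_pos: [0.4591, 0.0649, 0.1417]
ee_rot: [-3.142, -0.0, -1.488]
force: [1.9, 1.0, -0.7]
width: 0.05
gripper_force: 0.0
```

```bash
python3 - <<'E'
from h import *
plan((.3725,-.312,.14,-1.488))
E
```

```text
t 58.5 pos [0.4591 0.0649 0.1417] rot [-3.1415 -0.     -1.4876] q6 -0.48
  call [0.737 0.235 0.003] twist 0.0
  call [0.737 0.235 0.003] twist 0.0
```

Request:
arm_command:
  commands:
    - {"tx":0.737,"ty":0.235,"tz":0,"twist":0}
    - {"tx":0.737,"ty":0.235,"tz":0,"twist":0}
    - {"tx":0.737,"ty":0.235,"tz":0,"twist":0}
    - {"tx":0.737,"ty":0.235,"tz":0,"twist":0}
    - {"tx":0.737,"ty":0.235,"tz":0,"twist":0}
    - {"tx":0.737,"ty":0.235,"tz":0,"twist":0}
    - {"tx":0.737,"ty":0.235,"tz":0,"twist":0}
    - {"tx":0.737,"ty":0.235,"tz":0,"twist":0}

```text
t: 59.12
eef_pos: [0.4164, -0.1234, 0.1399]
ee_rot: [-3.141, 0.0, -1.489]
force: [0.2, -0.6, 0.8]
width: 0.05
gripper_force: 0.0
```

Request:
arm_command:
  commands:
    - {"tx":0.737,"ty":0.235,"tz":0,"twist":0}
    - {"tx":0.737,"ty":0.235,"tz":0,"twist":0}
    - {"tx":0.737,"ty":0.235,"tz":0,"twist":0}
    - {"tx":0.737,"ty":0.235,"tz":0,"twist":0}
    - {"tx":0.737,"ty":0.235,"tz":0,"twist":0}
    - {"tx":0.737,"ty":0.235,"tz":0,"twist":0}
    - {"tx":0.737,"ty":0.235,"tz":0,"twist":0}
    - {"tx":0.737,"ty":0.235,"tz":0,"twist":0}

```text
t: 59.78
eef_pos: [0.3735, -0.311, 0.1395]
ee_rot: [3.141, 0.0, -1.487]
force: [0.3, -1.3, 0.5]
width: 0.0499
gripper_force: 0.0
```

```bash
python3 - <<'E'
from h import *
for q in("crate_shaker","shaker1","crate_shaker"):
    r=wlook(q,(.3725,-.32,1.59),.008,"w5")
    if r is not None: plan((*r[:2],-.004,r[2]-np.pi)); break
E
```

```text
crate_shaker wrist fit [ 0.3714 -0.3201  1.5821  0.008 ] 0.9411600572006558
t 59.9 pos [ 0.3737 -0.3106  0.1398] rot [-3.1414  0.0001 -1.4855] q6 0.37
  call [0.037 0.012 0.575] twist 0.024
```

View pics/w5.png

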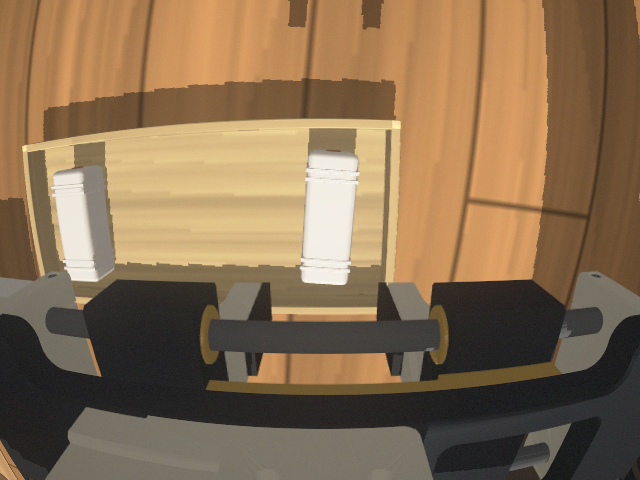

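Request:
arm_command:
  commands:
    - {"tx":0.037,"ty":0.004,"tz":0.15,"twist":0.024}
    - {"tx":0.037,"ty":0.004,"tz":0.3,"twist":0.024}
    - {"tx":0.037,"ty":0.004,"tz":0.4,"twist":0.024}
    - {"tx":0.037,"ty":0.004,"tz":0.45,"twist":0.024}
    - {"tx":0.037,"ty":0.004,"tz":0.5,"twist":0.024}
    - {"tx":0.037,"ty":0.004,"tz":0.53,"twist":0.024}
    - {"tx":0.037,"ty":0.004,"tz":0.559,"twist":0.024}
    - {"tx":0.037,"ty":0.004,"tz":0.559,"twist":0.024}

```text
t: 60.55
eef_pos: [0.3728, -0.3203, -0.0008]
ee_rot: [3.14, 0.001, -1.562]
force: [0.4, 0.9, -0.1]
width: 0.0497
gripper_force: 0.0
```

Request:
arm_command:
  commands:
    - {"tx":0,"ty":0,"tz":0,"twist":0}
    - {"tx":0,"ty":0,"tz":0,"twist":0}
    - {"tx":0,"ty":0,"tz":0,"twist":0}
    - {"tx":0,"ty":0,"tz":0,"twist":0}
    - {"tx":0,"ty":0,"tz":0,"twist":0}
    - {"tx":0,"ty":0,"tz":0,"twist":0}
    - {"tx":0,"ty":0,"tz":0,"twist":0}
    - {"tx":0,"ty":0,"tz":0,"twist":0}
  claw: 0.3
  grip_force: 35

```text
t: 61.22
eef_pos: [0.3731, -0.3211, 0.0006]
ee_rot: [-3.141, -0.0, -1.563]
force: [-1.4, 4.0, 6.9]
width: 0.0396
gripper_force: 35.0
```

Request:
arm_command:
  commands:
    - {"tx":0,"ty":0,"tz":-0.06,"twist":0}
    - {"tx":0,"ty":0,"tz":-0.14,"twist":0}
    - {"tx":0,"ty":0,"tz":-0.22,"twist":0}
    - {"tx":0,"ty":0,"tz":-0.32,"twist":0}
    - {"tx":0,"ty":0,"tz":-0.36,"twist":0}
    - {"tx":0,"ty":0,"tz":-0.36,"twist":0}
    - {"tx":0,"ty":0,"tz":-0.36,"twist":0}
    - {"tx":0,"ty":0,"tz":-0.36,"twist":0}

```text
t: 61.88
eef_pos: [0.3719, -0.3206, 0.0886]
ee_rot: [3.14, 0.001, -1.563]
force: [-0.2, 0.0, -2.5]
width: 0.0396
gripper_force: 35.0
```

```bash
python3 - <<'E'
from h import *
plan((.44,0,.1,-1.491),(.3678,.298,.1,-1.491))
E
```

```text
t 61.9 pos [ 0.3719 -0.3206  0.0886] rot [ 3.1399  0.0011 -1.5634] q6 0.32
  call [-0.64  -0.141 -0.023] twist -0.012
  call [-0.635 -0.164 -0.023] twist -0.012
  call [-0.606  0.096 -0.   ] twist -0.0
  call [-0.606  0.096 -0.   ] twist -0.0
```

Request:
arm_command:
  commands:
    - {"tx":-0.64,"ty":-0.141,"tz":-0.046,"twist":-0.012}
    - {"tx":-0.64,"ty":-0.141,"tz":-0.046,"twist":-0.012}
    - {"tx":-0.64,"ty":-0.141,"tz":-0.046,"twist":-0.012}
    - {"tx":-0.64,"ty":-0.141,"tz":-0.046,"twist":-0.012}
    - {"tx":-0.64,"ty":-0.141,"tz":-0.046,"twist":-0.012}
    - {"tx":-0.64,"ty":-0.141,"tz":-0.046,"twist":-0.012}
    - {"tx":-0.64,"ty":-0.141,"tz":-0.046,"twist":-0.012}
    - {"tx":-0.64,"ty":-0.141,"tz":-0.046,"twist":-0.012}

```text
t: 62.55
eef_pos: [0.406, -0.1614, 0.1006]
ee_rot: [3.14, 0.0, -1.526]
force: [0.0, -0.4, -2.8]
width: 0.0396
gripper_force: 35.0
```

Request:
arm_command:
  commands:
    - {"tx":-0.635,"ty":-0.164,"tz":0,"twist":-0.012}
    - {"tx":-0.635,"ty":-0.164,"tz":0,"twist":-0.012}
    - {"tx":-0.635,"ty":-0.164,"tz":0,"twist":-0.012}
    - {"tx":-0.635,"ty":-0.164,"tz":0,"twist":-0.012}
    - {"tx":-0.635,"ty":-0.164,"tz":0,"twist":-0.012}
    - {"tx":-0.635,"ty":-0.164,"tz":0,"twist":-0.012}
    - {"tx":-0.635,"ty":-0.164,"tz":0,"twist":-0.012}
    - {"tx":-0.635,"ty":-0.164,"tz":0,"twist":-0.012}

```text
t: 63.22
eef_pos: [0.44, -0.0019, 0.101]
ee_rot: [3.14, -0.0, -1.49]
force: [-0.1, -0.5, -2.2]
width: 0.0394
gripper_force: 35.0
```

Request:
arm_command:
  commands:
    - {"tx":-0.606,"ty":0.096,"tz":0,"twist":0}
    - {"tx":-0.606,"ty":0.096,"tz":0,"twist":0}
    - {"tx":-0.606,"ty":0.096,"tz":0,"twist":0}
    - {"tx":-0.606,"ty":0.096,"tz":0,"twist":0}
    - {"tx":-0.606,"ty":0.096,"tz":0,"twist":0}
    - {"tx":-0.606,"ty":0.096,"tz":0,"twist":0}
    - {"tx":-0.606,"ty":0.096,"tz":0,"twist":0}
    - {"tx":-0.606,"ty":0.096,"tz":0,"twist":0}

```text
t: 63.88
eef_pos: [0.4041, 0.147, 0.1013]
ee_rot: [3.141, -0.0, -1.49]
force: [0.1, -0.8, -2.2]
width: 0.0393
gripper_force: 35.0
```

Request:
arm_command:
  commands:
    - {"tx":-0.606,"ty":0.096,"tz":0,"twist":0}
    - {"tx":-0.606,"ty":0.096,"tz":0,"twist":0}
    - {"tx":-0.606,"ty":0.096,"tz":0,"twist":0}
    - {"tx":-0.606,"ty":0.096,"tz":0,"twist":0}
    - {"tx":-0.606,"ty":0.096,"tz":0,"twist":0}
    - {"tx":-0.606,"ty":0.096,"tz":0,"twist":0}
    - {"tx":-0.606,"ty":0.096,"tz":0,"twist":0}
    - {"tx":-0.606,"ty":0.096,"tz":0,"twist":0}

```text
t: 64.55
eef_pos: [0.3678, 0.296, 0.1013]
ee_rot: [3.141, -0.001, -1.489]
force: [-0.0, -0.2, -2.9]
width: 0.0396
gripper_force: 35.0
```

```bash
python3 - <<'E'
from h import *
plan((.3678,.298,.0175,-1.491))
E
```

```text
t 64.5 pos [0.3678 0.296  0.1013] rot [ 3.1411 -0.0007 -1.4894] q6 -1.01
  call [-0.008 -0.001  0.335] twist 0.001
```

Lower, release, and go back above the parked dud at (0.459, 0.065).

Request:
arm_command:
  commands:
    - {"tx":0,"ty":0,"tz":0.1,"twist":0}
    - {"tx":0,"ty":0,"tz":0.2,"twist":0}
    - {"tx":0,"ty":0,"tz":0.28,"twist":0}
    - {"tx":0,"ty":0,"tz":0.31,"twist":0}
    - {"tx":0,"ty":0,"tz":0.335,"twist":0}
    - {"tx":0,"ty":0,"tz":0.335,"twist":0}
    - {"tx":0,"ty":0,"tz":0.335,"twist":0}
    - {"tx":0,"ty":0,"tz":0.335,"twist":0}

```text
t: 65.22
eef_pos: [0.3681, 0.2982, 0.0188]
ee_rot: [-3.14, 0.001, -1.488]
force: [0.4, 0.0, -1.9]
width: 0.0392
gripper_force: 35.0
```

Request:
arm_command:
  commands:
    - {"tx":0,"ty":0,"tz":0,"twist":0}
    - {"tx":0,"ty":0,"tz":0,"twist":0}
    - {"tx":0,"ty":0,"tz":0,"twist":0}
    - {"tx":0,"ty":0,"tz":0,"twist":0}
    - {"tx":0,"ty":0,"tz":-0.15,"twist":0}
    - {"tx":0,"ty":0,"tz":-0.3,"twist":0}
    - {"tx":0,"ty":0,"tz":-0.45,"twist":0}
    - {"tx":0,"ty":0,"tz":-0.5,"twist":0}
  claw: 0.57

```text
t: 65.88
eef_pos: [0.3693, 0.2997, 0.1484]
ee_rot: [-3.136, 0.005, -1.486]
force: [-0.0, 1.2, 0.6]
width: 0.0502
gripper_force: 0.0
```

Request:
arm_command:
  commands:
    - {"tx":0.95,"ty":-0.28,"tz":0,"twist":0}
    - {"tx":0.95,"ty":-0.28,"tz":0,"twist":0}
    - {"tx":0.95,"ty":-0.28,"tz":0,"twist":0}
    - {"tx":0.95,"ty":-0.28,"tz":0,"twist":0}
    - {"tx":0.95,"ty":-0.28,"tz":0,"twist":0}
    - {"tx":0.95,"ty":-0.28,"tz":0,"twist":0}
    - {"tx":0.95,"ty":-0.28,"tz":0,"twist":0}
    - {"tx":0.95,"ty":-0.28,"tz":0,"twist":0}

```text
t: 66.55
eef_pos: [0.4574, 0.0646, 0.1428]
ee_rot: [3.142, -0.0, -1.492]
force: [-0.9, 0.3, -1.0]
width: 0.0497
gripper_force: 0.0
```

```bash
python3 - <<'E'
from h import *
for q in("shaker1","board_shaker","crate_shaker"):
    r=wlook(q,(.459,.065,1.65),0)
    if r is not None: plan((*r[:2],-.007,r[2]-np.pi)); break
E
```

```text
not seen
board_shaker wrist fit [0.4605 0.0641 1.6554 0.    ] 0.9632239083307526
t 66.8 pos [0.4569 0.0677 0.1429] rot [-3.1414  0.0002 -1.486 ] q6 -0.49
  call [ 0.016 -0.013  0.599] twist 0.0
```

Request:
arm_command:
  commands:
    - {"tx":0.016,"ty":-0.013,"tz":0.15,"twist":0}
    - {"tx":0.016,"ty":-0.013,"tz":0.3,"twist":0}
    - {"tx":0.016,"ty":-0.013,"tz":0.42,"twist":0}
    - {"tx":0.016,"ty":-0.013,"tz":0.5,"twist":0}
    - {"tx":0.016,"ty":-0.013,"tz":0.56,"twist":0}
    - {"tx":0.016,"ty":-0.013,"tz":0.6,"twist":0}
    - {"tx":0.016,"ty":-0.013,"tz":0.6,"twist":0}
    - {"tx":0.016,"ty":-0.013,"tz":0.6,"twist":0}

```text
t: 67.42
eef_pos: [0.4602, 0.0639, -0.0074]
ee_rot: [3.14, -0.001, -1.485]
force: [-0.2, -0.2, 0.2]
width: 0.0501
gripper_force: 0.0
```

Request:
arm_command:
  commands:
    - {"tx":0,"ty":0,"tz":0,"twist":0}
    - {"tx":0,"ty":0,"tz":0,"twist":0}
    - {"tx":0,"ty":0,"tz":0,"twist":0}
    - {"tx":0,"ty":0,"tz":0,"twist":0}
    - {"tx":0,"ty":0,"tz":0,"twist":0}
    - {"tx":0,"ty":0,"tz":0,"twist":0}
    - {"tx":0,"ty":0,"tz":0,"twist":0}
    - {"tx":0,"ty":0,"tz":0,"twist":0}
  claw: 0.3
  grip_force: 35

```text
t: 68.08
eef_pos: [0.4612, 0.0636, -0.0064]
ee_rot: [-3.14, 0.001, -1.487]
force: [-3.6, 3.7, 7.2]
width: 0.0393
gripper_force: 35.0
```

Request:
arm_command:
  commands:
    - {"tx":0,"ty":0,"tz":-0.06,"twist":0}
    - {"tx":0,"ty":0,"tz":-0.14,"twist":0}
    - {"tx":0,"ty":0,"tz":-0.22,"twist":0}
    - {"tx":0,"ty":0,"tz":-0.32,"twist":0}
    - {"tx":0,"ty":0,"tz":-0.42,"twist":0}
    - {"tx":0,"ty":0,"tz":-0.42,"twist":0}
    - {"tx":0,"ty":0,"tz":-0.42,"twist":0}
    - {"tx":0,"ty":0,"tz":-0.42,"twist":0}

```text
t: 68.75
eef_pos: [0.4599, 0.0627, 0.0972]
ee_rot: [3.141, 0.0, -1.488]
force: [0.7, -0.4, -3.2]
width: 0.0392
gripper_force: 35.0
```

```bash
python3 - <<'E'
from h import *
plan((.3735,-.319,.1,-1.488))
E
```

```text
t 68.8 pos [0.4599 0.0627 0.0972] rot [ 3.1409  0.0003 -1.4881] q6 -0.48
  call [ 0.747  0.235 -0.006] twist -0.0
  call [ 0.746  0.235 -0.006] twist -0.0
```

Request:
arm_command:
  commands:
    - {"tx":0.747,"ty":0.235,"tz":0,"twist":0}
    - {"tx":0.747,"ty":0.235,"tz":0,"twist":0}
    - {"tx":0.747,"ty":0.235,"tz":0,"twist":0}
    - {"tx":0.747,"ty":0.235,"tz":0,"twist":0}
    - {"tx":0.747,"ty":0.235,"tz":0,"twist":0}
    - {"tx":0.747,"ty":0.235,"tz":0,"twist":0}
    - {"tx":0.747,"ty":0.235,"tz":0,"twist":0}
    - {"tx":0.747,"ty":0.235,"tz":0,"twist":0}

```text
t: 69.42
eef_pos: [0.4169, -0.1282, 0.0968]
ee_rot: [3.14, 0.0, -1.489]
force: [-0.3, -0.1, -2.3]
width: 0.0392
gripper_force: 35.0
```

Request:
arm_command:
  commands:
    - {"tx":0.747,"ty":0.235,"tz":0,"twist":0}
    - {"tx":0.747,"ty":0.235,"tz":0,"twist":0}
    - {"tx":0.747,"ty":0.235,"tz":0,"twist":0}
    - {"tx":0.747,"ty":0.235,"tz":0,"twist":0}
    - {"tx":0.747,"ty":0.235,"tz":0,"twist":0}
    - {"tx":0.747,"ty":0.235,"tz":0,"twist":0}
    - {"tx":0.747,"ty":0.235,"tz":0,"twist":0}
    - {"tx":0.747,"ty":0.235,"tz":0,"twist":0}

```text
t: 70.08
eef_pos: [0.3747, -0.3181, 0.0971]
ee_rot: [3.141, 0.001, -1.487]
force: [-0.1, 0.1, -1.7]
width: 0.0395
gripper_force: 35.0
```

```bash
python3 - <<'E'
from h import *
plan((.3735,-.319,.002,-1.488))
E
```

```text
t 70.1 pos [ 0.3747 -0.3181  0.0971] rot [ 3.1405  0.0007 -1.487 ] q6 0.39
  call [0.003 0.005 0.38 ] twist 0.0
```

Request:
arm_command:
  commands:
    - {"tx":0,"ty":0,"tz":0.1,"twist":0}
    - {"tx":0,"ty":0,"tz":0.2,"twist":0}
    - {"tx":0,"ty":0,"tz":0.3,"twist":0}
    - {"tx":0,"ty":0,"tz":0.35,"twist":0}
    - {"tx":0,"ty":0,"tz":0.38,"twist":0}
    - {"tx":0,"ty":0,"tz":0.38,"twist":0}
    - {"tx":0,"ty":0,"tz":0.38,"twist":0}
    - {"tx":0,"ty":0,"tz":0.38,"twist":0}

```text
t: 70.75
eef_pos: [0.3756, -0.3185, 0.0033]
ee_rot: [-3.141, -0.0, -1.486]
force: [-0.1, -0.2, -2.4]
width: 0.0393
gripper_force: 35.0
```

Request:
arm_command:
  commands:
    - {"tx":0,"ty":0,"tz":0,"twist":0}
    - {"tx":0,"ty":0,"tz":0,"twist":0}
    - {"tx":0,"ty":0,"tz":0,"twist":0}
    - {"tx":0,"ty":0,"tz":0,"twist":0}
    - {"tx":0,"ty":0,"tz":-0.15,"twist":0}
    - {"tx":0,"ty":0,"tz":-0.3,"twist":0}
    - {"tx":0,"ty":0,"tz":-0.45,"twist":0}
    - {"tx":0,"ty":0,"tz":-0.6,"twist":0}
  claw: 0.54

```text
t: 71.42
eef_pos: [0.3741, -0.319, 0.1547]
ee_rot: [3.142, -0.0, -1.488]
force: [1.5, -0.2, -0.8]
width: 0.0471
gripper_force: 0.0
```

Request:
arm_command:
  commands:
    - {"tx":-0.95,"ty":-0.2,"tz":0,"twist":0}
    - {"tx":-0.95,"ty":-0.2,"tz":0,"twist":0}
    - {"tx":-0.95,"ty":-0.2,"tz":0,"twist":0}
    - {"tx":-0.95,"ty":-0.2,"tz":0,"twist":0}
    - {"tx":-0.95,"ty":-0.2,"tz":0,"twist":0}
    - {"tx":-0.95,"ty":-0.2,"tz":0,"twist":0}
    - {"tx":-0.95,"ty":-0.2,"tz":0,"twist":0}
    - {"tx":-0.95,"ty":-0.2,"tz":0,"twist":0}

```text
t: 72.08
eef_pos: [0.405, -0.0765, 0.1532]
ee_rot: [-3.141, 0.0, -1.483]
force: [-0.1, -0.2, 0.3]
width: 0.0471
gripper_force: 0.0
```

```bash
python3 - <<'E'
from h import *
f=grab_frame("top"); cv2.imwrite("pics/end.png",f[:,:,::-1]); cal=calibration("top")
for q in("shaker1","crate_shaker","board_shaker"):
  for o in regions_of(q,"top"):
    c=np.argwhere(o["region"]).mean(0)[::-1]; g=ground(c,cal,.03); z=.008 if g[1]<-.2 else .024 if g[1]>.2 else 0
    if 300<o["region"].sum()<4000: print(q,*fit([("top",cal,o["region"])],BAR,[*g[:2],1.6,0],z))
E
```

```text
shaker1 [0.525  0.3062 1.6463 0.024 ] 0.9334398296059638
shaker1 [0.6069 0.3154 1.6755 0.024 ] 0.9302026375040205
shaker1 [ 0.6122 -0.2974  1.6664  0.008 ] 0.882396177875781
board_shaker [ 0.3772 -0.3178  1.6271  0.008 ] 0.9464966042736459
```

View pics/end.png

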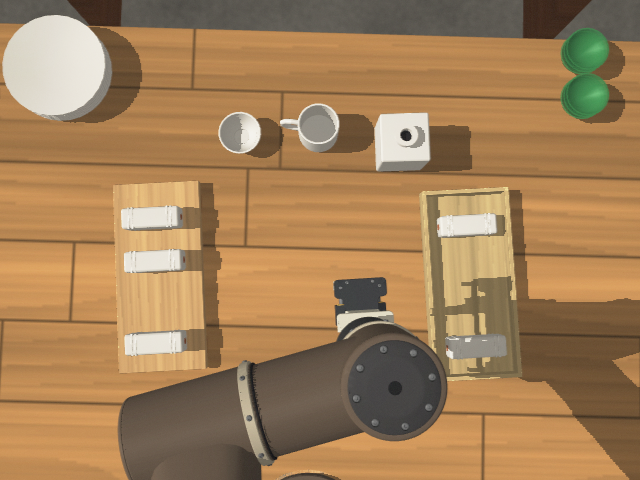

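```bash
python3 -c "
from station import *
print(job_done())"
```

```text
the job is handed in; nothing more can be done
None
```

I handed the job in after about 72 s: the two loose rattlers are on the ware board and the one loose dud is in the crate. The board and crate shakers are swapped to within about 1 cm of each other's places, and the bottle, mug and bowl were left alone. The dud call is slightly less certain than the two rattlers, because it rests on averaged wrist readings alone. No verdict came back.

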